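# Unpack seam-sensor heads, turn them window up and clamp them

### The arm

A 6-joint arm with a two-finger parallel gripper is mounted at the origin on the work surface. World frame = base frame: x ahead of the robot, y to its left, z up, the work surface at z = 0. Lengths are in mm, angles in degrees, forces in N, time in s.
With the tool pointing down it reaches from about 350 to 875 mm from the base axis. Payload 15.5 kg.
Tool frame: the origin (TCP) lies at the very end of the fingers, on their centre line; the grasp point (between the pads) lies 19 mm behind it; z points along the fingers, y is the line along which they close (so a half turn about z gives the same grasp; the last joint's range is limited). The gripper opens to 85 mm and grips with 20 to 120 N. Pads are 22 mm wide; open, the fingers measure 114 mm over their backs; the gripper's body (76 mm by 85 mm) begins 54 mm behind the grasp point. The pads swing forward as they close: fully open they stand 13 mm farther back than shut.
Start: joints at [62.252, 28.281, 77.091, -0, 74.628, -5.472], TCP at [236.919, 578.356, 231.277] pointing down, gripper open.
Joint ranges: [-166.48, 166.48], [-47.26, 123.95], [12.59, 153.08], [-70.14, 250.14], [6.76, 159.57], [-176.63, 176.63]. Speed limits (degrees/s): [108.29, 108.29, 147.25, 172.46, 172.46, 172.46].

### API

Orientations are given as a 3x3 rotation matrix whose columns are the frame's x, y, z axes.
In Python, from station import telemetry, cams, r gives the robot as it stands. The module is installed in compiled form; this text tells all that it offers.
- The arm moves only by the tool apply_moves, never from a script. Its argument "steps" is a list that holds one entry, the list of rows, each a list of 6 numbers: the shift along the tool's x, y, z in mm, then the turn, a rotation vector about the tool's x, y, z in degrees. In form: [[[tx, ty, tz, ax, ay, az], ...]]. A call has 1 to 20 rows; each row shifts and turns the commanded pose from where the row before left it, along the tool's axes as they then stand; what a row does not reach is not made up. A row lasts 1/8 s, in which the tool goes at most 62.5 mm and 10.7 degrees, less where a joint would pass 70% of its speed; a pose out of reach is approached as far as the arm can. A call is refused whole if a number of a shift passes 62.5 or a number of a turn 10.7, either way. A call with a gripper value outside its range is refused whole. "fingers" is the opening, from -1 (shut) to 1 (fully open), set as the call begins (left out, the last holds). The fingers move at their own pace and stop on an object; "grip_force" is the grip in N (left out, the last holds). Time passes only in rows, so rows that do not move let the fingers close. It gives the time, the measured TCP pose, the force, the opening and the grip force at its end, in the units of the state.
- telemetry.state(): the state, without advancing time (a new reading comes with each control period).
- cams.camera(name): name is "side" or "top"; returns the picture (480x640x3 uint8, blue, green, red); there is no depth.
- cams.camera_model(name): a dict with "mtx" (3x3 intrinsics, pixels), "rvec" (rotation vector, rad) and "tvec" (3), from world to camera coordinates, as OpenCV has them. Camera axes: x right, y down, z forward; pixel columns grow to the right and rows downward; lengths in mm; the calibration is good to about 2 mm. A picture is of the moment at which its call begins. camera_model takes no time and is no camera call.
- r.job_done(): hands the job in; it is judged then, once.
The state is a dict: "clock": time; "joints": joint angles; "dq": joint speeds; "joint_efforts": joint torques, N m; "ee_pos": TCP position; "orientation": TCP orientation; "ft_force": force on the tool from outside, world axes, zero at the start; "moment": the same for the moment, N m; "opening": opening from 0.0 (shut) to 1.0 (fully open); "grasp_force": force on a finger pad.
Only numpy, scipy, OpenCV 4.12 (cv2) and the standard library are available. Lean on these libraries where they do the work, as an engineer would, in place of code of your own. Each camera call takes 0.05 s, during which the arm holds its last target. There are 200 camera calls.

### The job

Get the weld-seam sensor heads ready for cleaning: move the wire brush from the clamp fixture into the red tray, tilt every sensor head that is there out of its tight foam cutout by its brass-pin end, turn it over and lay it flat, window up, on a white pad of the fixture (one head to a pad, lengthwise between fence and jaw, in any order). When all of them lie there, turn the orange knob clockwise until the jaw grips the heads and the knob's clutch slips clearly. Leave the amber jar where it is.

Things in the scene. Friction and masses are not known exactly. Their poses are not given: they have to be found in the camera images.
- case_mid (a point): black case with foam insert, 112 (x) by 262 (y) mm, fixed; this point is on the seat of the middle cutout, 12 mm above the bench. Cutouts at y = -76, 0, +76 mm; heads lie in them along x, centre at x = 0, nose to -x, window down, back flush with the foam, 36 mm above the bench. Finger wells beside the pins: x from 0 to +42 mm, 8 mm deeper than the seat, 28 mm from pin to pin
- lip (a point): middle of the free edge of the blue lip that runs along y over the -x side of the foam, underside 37.5 mm and top 45.5 mm above the bench; it overhangs the last 8 mm of the noses, so a head cannot be lifted level: its pin end (+x) has to come up first, and the nose then draws out from under the lip
- head1_mid (a point): sensor head (up to three alike; some may be absent): light grey block 64 long (x), 36 wide (y), 24 mm thick (z), 0.12 kg; this point is its centre. The -x end is a half-round nose of radius 12 mm about y, the +x end flat. The glass window in its red frame is on the -z face, a black plate on the +z face. A brass swivel pin sticks out of both sides 21 mm to +x: see head2
- head2_mid (a point): second head, as head1 (point at its centre). A brass pin, 12 mm thick, stands 6 mm out of both sides at x = +21 mm, half-way up, 48 mm from end to end, and turns freely in the head: pinched by its ends from above, the head swings about it under its own weight and hangs nose down, 53 mm from pin axis to nose tip. z up means window down
- head3_mid (a point): third head, as head1 and head2; this point is its centre
- bed (a point): clamp fixture, teal base, fixed; this point is the middle of the top of the middle white pad, 28 mm above the bench; x points from jaw to fence. White pads at y = -76, 0, +76 mm, 34 mm wide, 82 mm long, standing 8 mm above the teal base. The fence, three dark steel blocks 40 mm wide, one behind each pad, has its faces at x = +45 mm and its top 16 mm above the pads
- jaw_face (a point): middle of the gripping face of the sliding dark steel jaw, opposite the fence: a cross bar with three blocks 40 mm wide and 24 mm deep, one to each pad, top 16 mm above the pads; the jaw starts 80 to 84 mm from the fence and moves towards it (+x of the fixture) by 5 mm per radian as the screw turns; a head between them (64 mm) stops it
- knob_grip (a point): centre of the orange grip bar of the clutch knob, 62 mm above the bench, in front of the jaw (105 mm to -x of the bed point); bar 44 long (this frame's x), 14 thick (y), 26 mm high, over a black disc whose top is 11 mm below this point. Axis vertical; clockwise from above closes the jaw, against 0.06 N m
- spindle (a joint): angle of the jaw's screw (rad), the aluminium collar with the red mark below the knob; grows clockwise, 0.005 m of jaw travel per rad; starts between 0 and 0.8, end stop 5.6
- clutch (a joint): how far the knob has slipped clockwise on the screw (rad), 0 at the start; it slips at 0.15 N m, once the jaw is blocked, and does not spring back. A clear slip is 0.4 rad or more
- brush_mid (a point): wire brush lying on its side across the fixture's pads: straight wooden handle 170 long (x), 14 by 14 mm, this point at its middle, half-way up; steel bristles 48 mm long stand 16 mm out to +y at the +x end
- tray_in (a point): red open tool tray, 200 (x) by 90 (y) by 25 mm, wall 4 mm, fixed on the bench; this point is the middle of its inner floor
- tip_jar: amber glass jar, 56 mm wide, 70 mm high, loose; leave it alone (origin under its middle)
Not all that is in view belongs to the job. Of the things that look like the part that bears tray_in, take the one that is farthest to the robot's left at the start. What is shaped like the part that bears head2_mid but purple is not meant.

How it is judged:
By the outcome, as a careful person would: the job done as asked, in the order asked, and still so for the second after the job is handed in, with the robot touching nothing.
Of head1, head2, head3 only 2 to 3 are there at a start; the rules pass over those that are not, and their reading is None.
At some moment in a run one of brush may be knocked a few centimetres aside while the robot is not near it.
Once in a run the grip may slacken for a moment while it holds something.
It also fails if it takes over 210 s, if anything falls off the work surface, if the arm or the gripper's body presses on something with over 40 N, if the wrist force passes 120 N, or if a joint passes its speed limit or range.

## Working session

There is one attempt and no reset: what is moved stays moved. The work goes in short steps, Python scripts to look and compute and a tool call to move; the robot and the scene stay as the last step left them, time stands still between calls to the robot, and variables do not carry over. Pictures are saved under pics/ and viewed, at most 14 in all, crops included, and the job is handed in when it is done.

Besides the shell and the picture viewer there is one more tool, called as name(argument=value, ...), one argument or row to a line, values as JSON. apply_moves: Moves the arm, as the interface text tells. Its arguments: {"type":"object","properties":{"steps":{"type":"array","items":{"type":"array","items":{"type":"array","items":{"type":"number"}}}},"fingers":{"type":"number"},"grip_force":{"type":"number"}},"required":["steps"]}

```bash
mkdir -p pics; python3 - <<'E'
from station import telemetry,cams,r
import cv2
s=telemetry.state();print({k:s[k] for k in('clock','ee_pos','orientation','opening','ft_force')})
for n in('side','top'):
    cv2.imwrite(f'pics/{n}0.png',cams.camera(n)); print(n,cams.camera_model(n))
E
```

```text
{'clock': 0.0, 'ee_pos': array([236.74446115, 578.01830469, 230.68507997]), 'orientation': array([[-9.25354298e-01,  3.79103000e-01, -5.81924453e-04],
       [ 3.79103428e-01,  9.25353644e-01, -1.10661376e-03],
       [ 1.18965317e-04, -1.24461935e-03, -9.99999218e-01]]), 'opening': 0.997363983067538, 'ft_force': array([ 0.49949688, -0.11474352, -0.33433354])}
side {'mtx': array([[554.04779508,   0.        , 324.88191126],
       [  0.        , 554.04779508, 234.23782783],
       [  0.        ,   0.        ,   1.        ]]), 'rvec': array([ 2.1178427 , -0.66232877,  0.33253664]), 'tvec': array([-470.77699397,  230.23018728,  775.6015374 ])}
top {'mtx': array([[587.68182041,   0.        , 321.45802397],
       [  0.        , 587.68182041, 227.39103373],
       [  0.        ,   0.        ,   1.        ]]), 'rvec': array([ 2.20062495, -2.14782391,  0.13436124]), 'tvec': array([ -43.17202281,  550.94492976, 1274.90984626])}
```

View pics/top0.png

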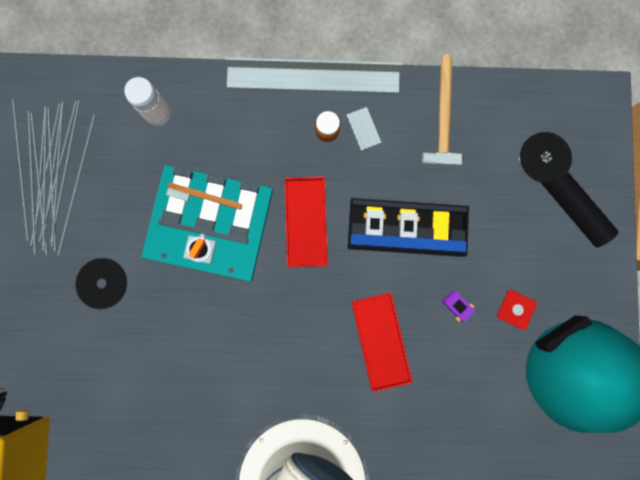

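View pics/side0.png

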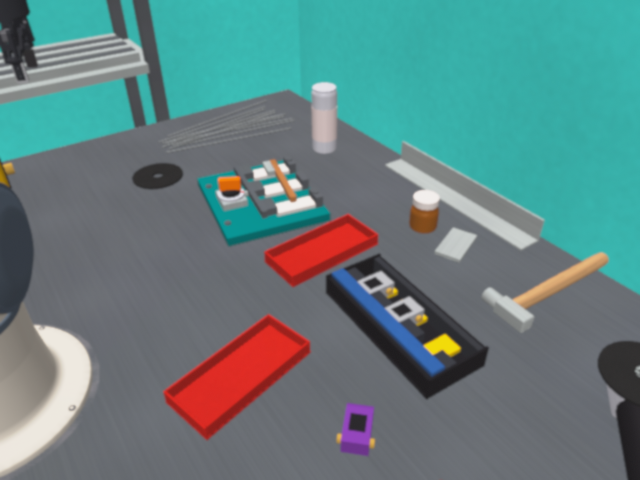

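The top view shows:
- **Trays:** two red ones, at (306,222) and (382,342). The leftmost, (306,222), is the one to use.
- **Heads:** two grey ones at (375,222) and (409,222). The third cutout, at (441,225), is yellow and looks empty. The purple lookalike at (459,306) is not meant.
- **Brush handle:** from (168,186) to (242,207). The hammer at (445,105) also has a wooden handle.
- **Knob and jar:** knob at (199,247), jar at (327,126).

Next I'll measure and crop in closer.

```bash
cat > h.py <<'E'
import numpy as np,cv2
from station import telemetry,cams,r
M={n:cams.camera_model(n) for n in('side','top')}
def proj(n,P):
    m=M[n];return cv2.projectPoints(np.float64(P).reshape(-1,1,3),m['rvec'],m['tvec'],m['mtx'],None)[0].reshape(-1,2)
def ray(n,uv,z):
    m=M[n];R=cv2.Rodrigues(m['rvec'])[0];c=-R.T@m['tvec'].ravel()
    uv=np.float64(uv).reshape(-1,2);d=(np.c_[uv,np.ones(len(uv))]@np.linalg.inv(m['mtx']).T)@R
    return c+d*((z-c[2])/d[:,2])[:,None]
def hsv(im):return cv2.cvtColor(im,cv2.COLOR_BGR2HSV)
def blobs(mask,amin=20):
    n,l,s,c=cv2.connectedComponentsWithStats(mask.astype(np.uint8))
    out=[]
    for i in range(1,n):
        if s[i,4]>=amin:
            out.append((s[i,4],c[i].round(1),cv2.minAreaRect(np.argwhere(l==i)[:,::-1].astype(np.float32))))
    return sorted(out,key=lambda t:-t[0])
E
python3 - <<'E'
from h import *
im=cv2.imread('pics/top0.png');h=hsv(im)
def rng(a,b):return cv2.inRange(h,np.array(a),np.array(b))>0
D={'red':((rng((0,150,100),(5,255,255))|rng((175,150,100),(180,255,255))),25),'blue':(rng((105,120,80),(125,255,255)),4),'teal':(rng((84,150,60),(96,255,255)),20),'orange':(rng((6,120,90),(16,255,255)),62),'yellow':(rng((20,120,120),(32,255,255)),20)}
for k,(m,z) in D.items():
    print(k)
    for a,c,rc in blobs(m,20 if k!='yellow' else 3)[:6]:
        zz=45.5 if k=='blue' else z
        print(a,c,ray('top',c,zz).round(1)[0],'box',ray('top',cv2.boxPoints(rc),zz)[:,:2].round(0).tolist())
a=cv2.resize(im[155:290,135:285],None,fx=4,fy=4,interpolation=cv2.INTER_CUBIC)
b=cv2.resize(im[190:262,340:475],None,fx=5,fy=5,interpolation=cv2.INTER_CUBIC)
cv2.imwrite('pics/fix0.png',a);cv2.imwrite('pics/case0.png',b)
E
```

```text
red
3854 [381.4 341.9] [ 303.9 -166.8   25. ] box [[391.0, -98.0], [413.0, -187.0], [218.0, -235.0], [197.0, -147.0]]
3580 [305.5 221.5] [564.6   6.   25. ] box [[663.0, 57.0], [668.0, -33.0], [468.0, -44.0], [463.0, 44.0]]
884 [516.4 309.3] [ 381.3 -464.6   25. ] box [[365.0, -417.0], [427.0, -447.0], [398.0, -513.0], [336.0, -483.0]]
blue
1330 [408.2 242.5] [ 521.6 -220.5   45.5] box [[514.0, -92.0], [541.0, -93.0], [530.0, -349.0], [504.0, -347.0]]
teal
9789 [588.3 380.1] [ 230.8 -623.1   20. ] box [[356.0, -487.0], [362.0, -740.0], [122.0, -732.0], [118.0, -484.0]]
4691 [205.5 238.4] [521.7 227.4  20. ] box [[477.0, 368.0], [689.0, 333.0], [639.0, 83.0], [428.0, 122.0]]
454 [191.  211.3] [581.7 262.3  20. ] box [[554.0, 288.0], [619.0, 272.0], [609.0, 236.0], [544.0, 253.0]]
435 [224.  219.3] [565.6 188.1  20. ] box [[539.0, 212.0], [599.0, 199.0], [590.0, 163.0], [531.0, 177.0]]
313 [231.4 189.3] [633.8 174.3  20. ] box [[616.0, 196.0], [660.0, 187.0], [652.0, 152.0], [608.0, 161.0]]
265 [198.4 180.6] [651.6 249.   20. ] box [[634.0, 269.0], [674.0, 264.0], [669.0, 228.0], [629.
[... 533 characters left out ...]
5.0, -720.0], [475.0, -716.0]]
yellow
461 [440.6 224.6] [ 565.9 -297.4   20. ] box [[534.0, -276.0], [598.0, -279.0], [597.0, -317.0], [533.0, -314.0]]
155 [  1.5 455.8] [ 47.1 639.2  20. ] box [[-0.0, 639.0], [84.0, 645.0], [84.0, 637.0], [-0.0, 630.0]]
100 [ 20.8 415.3] [131.6 605.   20. ] box [[140.0, 616.0], [141.0, 595.0], [122.0, 593.0], [122.0, 614.0]]
57 [373.4 207.8] [ 600.1 -145.7   20. ] box [[604.0, -129.0], [605.0, -165.0], [598.0, -165.0], [597.0, -129.0]]
54 [407.3 210.1] [ 596.9 -222.1   20. ] box [[601.0, -206.0], [602.0, -239.0], [593.0, -240.0], [592.0, -206.0]]
13 [398.2 217. ] [ 580.7 -201.7   20. ] box [[585.0, -199.0], [585.0, -204.0], [576.0, -204.0], [576.0, -199.0]]
```

View pics/fix0.png

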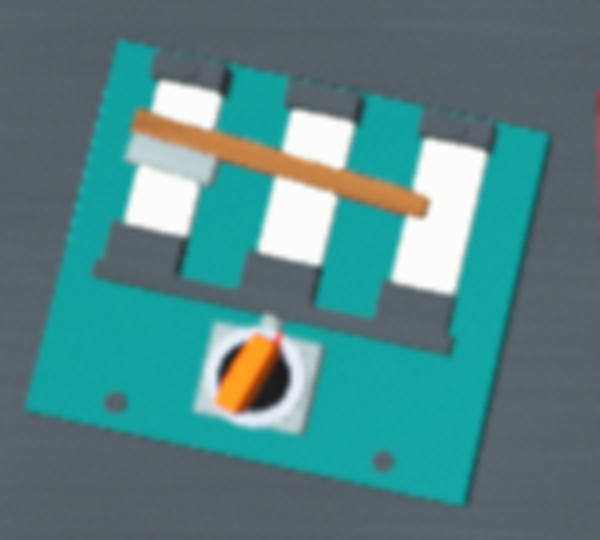

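View pics/case0.png

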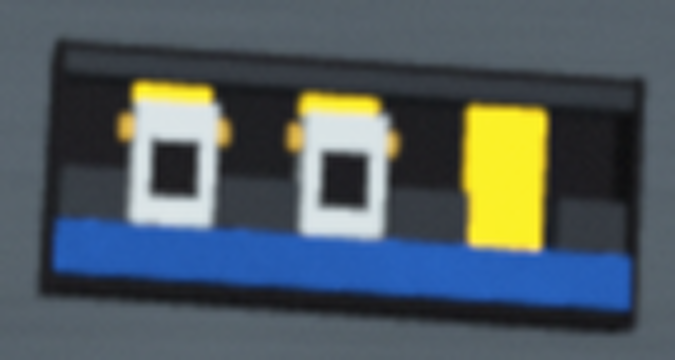

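The fixture crop shows the brush lying across all three pads, bristles at the left pad facing the jaw, and the knob bar at about (250,372). The case crop shows real heads in the left and middle cutouts, with brass pins at (125,127)/(223,131) and (295,136)/(393,145). The third cutout is empty, with its yellow seat showing.

```bash
python3 - <<'E'
from h import *
im=cv2.imread('pics/top0.png');h=hsv(im);sd=cv2.imread('pics/side0.png');hs=hsv(sd)
m=M['top'];R=cv2.Rodrigues(m['rvec'])[0];print('cam',(-R.T@m['tvec'].ravel()).round(0),'tcp px',proj('top',[237,578,231]),proj('side',[237,578,231]))
def roi(mask,x0,y0,x1,y1):
    o=np.zeros_like(mask);o[y0:y1,x0:x1]=mask[y0:y1,x0:x1];return o
def rng(a,b,H=h):return cv2.inRange(H,np.array(a),np.array(b))>0
def show(t,mask,z,amin=5,n='top',k=6):
    print(t)
    for a,c,rc in blobs(mask,amin)[:k]:
        B=ray(n,cv2.boxPoints(rc),z)[:,:2];e1=B[1]-B[0];e2=B[2]-B[1];L=e1 if np.linalg.norm(e1)>np.linalg.norm(e2) else e2
        print(' ',a,c,ray(n,c,z)[0].round(1),'sz',np.linalg.norm(e1).round(),np.linalg.norm(e2).round(),'ang',np.degrees(np.arctan2(L[1],L[0])).round(1),'mid',B.mean(0).round(1))
C=(345,195,472,262)
show('pins',roi(rng((12,80,90),(23,255,255)),*C),28,4)
show('headgrey',roi(rng((0,0,170),(180,60,255)),*C),36)
show('lip',roi(rng((105,120,80),(125,255,255)),*C),45.5,100)
show('yellow seat',roi(rng((25,120,120),(32,255,255)),*C),12)
F=(150,160,280,285)
show('pads',roi(rng((0,0,215),(180,25,255)),*F),28)
show('wood',roi(rng((5,100,70),(18,255,255)),155,170,255,225),42)
show('knob',roi(rng((8,150,150),(18,255,255)),*(180,230,220,270)),75)
show('bristle',roi(rng((85,5,130),(110,60,220)),160,185,195,205),36)
t=rng((84,150,60),(96,255,255));t=roi(t,*F)
show('teal all',cv2.morphologyEx(t.astype(np.uint8),cv2.MORPH_CLOSE,np.ones((35,35)))>0,20)
S=(320,240,490,400)
show('side head',roi(rng((0,0,160),(180,60,255),hs),*S),36,20,'side')
show('side pins',roi(rng((12,80,90),(23,255,255),hs),*S),24,4,'side')
show('side wood',roi(rng((5,100,70),(18,255,255),hs),260,150,310,205),42,20,'side')
show('side pads',roi(rng((0,0,215),(180,25,255),hs),240,150,325,220),28,20,'side')
show('side knob',roi(rng((5,150,150),(18,255,255),hs),210,170,250,200),75,20,'side')
E
```

```text
cam [ 413.  -10. 1327.] tcp px [[-16.89835511 380.3371855 ]] [[29.26568844 80.36761383]]
pins
  22 [398.4 217. ] [ 579.7 -201.    28. ] sz 7.0 13.0 ang -179.5 mid [ 579.7 -201.2]
  20 [364.6 214.8] [ 582.7 -125.4   28. ] sz 7.0 13.0 ang -179.1 mid [ 582.2 -125.2]
  11 [384.5 216.3] [ 580.5 -169.9   28. ] sz 2.0 11.0 ang -179.3 mid [ 580.  -169.9]
  10 [418.4 218.5] [ 577.5 -245.8   28. ] sz 2.0 11.0 ang -179.7 mid [ 577.5 -246. ]
headgrey
  282 [374.1 221.8] [ 566.6 -146.    36. ] sz 54.0 36.0 ang -2.5 mid [ 565.7 -146.5]
  280 [408.3 224.3] [ 562.9 -222.    36. ] sz 55.0 37.0 ang -2.6 mid [ 562.4 -222. ]
lip
  1330 [408.2 242.5] [ 521.6 -220.5   45.5] sz 27.0 256.0 ang -92.3 mid [ 522.2 -220.4]
yellow seat
  432 [440.6 224.5] [ 567.1 -299.1   12. ] sz 34.0 64.0 ang -180.0 mid [ 566.  -298.9]
  46 [407.2 210.2] [ 597.8 -223.2   12. ] sz 34.0 7.0 ang -88.5 mid [ 597.1 -223.9]
  45 [373.8 208. ] [ 600.8 -147.4   12. ] sz 32.0 7.0 ang -88.5 mid [ 602.  -147.9]
pads
  522 [244.7 208.8] [589.3 141.9  28. ] sz 81.0 34.0 ang -11.1 mid [589.8 142.4]
  283 [209.  210.1] [584.3 221.   28. ] sz
[... 1232 characters left out ...]
id [ 584.9 -246.6]
  81 [390.6 292.2] [ 586.4 -170.7   24. ] sz 22.0 24.0 ang -124.3 mid [ 587.6 -172.2]
side wood
  258 [283.4 181.1] [612.7 213.2  42. ] sz 19.0 181.0 ang -105.9 mid [615.6 223.4]
side pads
  332 [294.6 204.3] [595.2 141.6  28. ] sz 78.0 37.0 ang -10.8 mid [597.1 142.4]
  151 [273.  188.4] [590.6 220.5  28. ] sz 38.0 37.0 ang -10.8 mid [591.5 221. ]
  92 [259.3 172.8] [599.3 295.6  28. ] sz 27.0 36.0 ang -114.1 mid [600.5 296.3]
  76 [294.3 183.7] [638. 211.  28.] sz 23.0 41.0 ang -103.8 mid [638.2 211.5]
  46 [283.3 167.6] [655.2 285.2  28. ] sz 18.0 35.0 ang -96.1 mid [654.9 286.2]
side knob
  272 [229.6 183.2] [492.9 218.6  75. ] sz 43.0 52.0 ang -115.5 mid [493.3 219.4]
```

```bash
cat >> h.py <<'E'
def go(x,y,z,yaw):
    """print turn about tool z (deg) and then shift in the tool axes after that turn"""
    s=telemetry.state();R=s['orientation'];p=s['ee_pos']
    yw=np.degrees(np.arctan2(R[1,1],R[0,1]));t=-((yaw-yw+180)%360-180)
    a=np.radians(yaw);Y=np.array([np.cos(a),np.sin(a),0]);X=np.array([-Y[1],Y[0],0]);d=np.array([x,y,z])-p
    tilt=R.T@np.cross(R[:,2],[0,0,-1])
    print('clock',round(s['clock'],1),'pos',p.round(1),'yaw',yw.round(1),'j6',np.round(s['joints'][5],1),'turn az',round(t,1),'shift',(X@d).round(1),(Y@d).round(1),(-d[2]).round(1),'tiltfix',np.degrees(tilt).round(2),'F',s['ft_force'].round(1),'open',round(s['opening'],3),'gf',round(float(np.max(s['grasp_force'])),1))
E
python3 -c "
from h import *
go(617,229,230,-15.3)"
```

```text
clock 0.1 pos [236.8 578.1 230.8] yaw 67.7 j6 -5.5 turn az 83.0 shift -236.4 458.9 0.8 tiltfix [-0.06 -0.01  0.  ] F [ 0.1 -0.6 -0.1] open 1.003 gf 0.0
```

apply_moves(
  steps=[
    [[0, 0, 0, 0, 0, 10.4], [0, 0, 0, 0, 0, 10.4], [0, 0, 0, 0, 0, 10.4], [0, 0, 0, 0, 0, 10.4], [0, 0, 0, 0, 0, 10.4], [0, 0, 0, 0, 0, 10.4], [0, 0, 0, 0, 0, 10.4], [0, 0, 0, 0, 0, 10.2], [-19.7, 38.2, 0, 0, 0, 0], [-19.7, 38.2, 0, 0, 0, 0], [-19.7, 38.2, 0, 0, 0, 0], [-19.7, 38.2, 0, 0, 0, 0], [-19.7, 38.2, 0, 0, 0, 0], [-19.7, 38.2, 0, 0, 0, 0], [-19.7, 38.2, 0, 0, 0, 0], [-19.7, 38.2, 0, 0, 0, 0], [-19.7, 38.2, 0, 0, 0, 0], [-19.7, 38.2, 0, 0, 0, 0], [-19.7, 38.2, 0, 0, 0, 0], [-19.7, 38.2, 0, 0, 0, 0]],
  ],
  fingers=-0.3,
)

```text
clock: 2.6
ee_pos: [617.6, 228.4, 230.9]
orientation: [[0.264, 0.965, -0.001], [0.965, -0.264, -0.0], [-0.0, -0.001, -1.0]]
ft_force: [-0.6, 1.0, 0.1]
opening: 0.349
grasp_force: 0.0
```

apply_moves(
  steps=[
    [[0, 0, 30, 0, 0, 0], [0, 0, 30, 0, 0, 0], [0, 0, 30, 0, 0, 0], [0, 0, 30, 0, 0, 0], [0, 0, 30, 0, 0, 0], [0, 0, 0, 0, 0, 0], [0, 0, 0, 0, 0, 0]],
  ],
)

```text
clock: 3.48
ee_pos: [617.3, 229.7, 82.3]
orientation: [[0.263, 0.965, 0.001], [0.965, -0.263, 0.0], [0.0, 0.001, -1.0]]
ft_force: [0.4, 0.6, 0.2]
opening: 0.347
grasp_force: 0.0
```

```bash
python3 - <<'E'
from h import *
a=cams.camera('top');b=cams.camera('side')
s=telemetry.state();print(s['ee_pos'],proj('side',s['ee_pos']),proj('top',s['ee_pos']))
B=cv2.resize(b[60:230,180:350],None,fx=3.5,fy=3.5,interpolation=cv2.INTER_CUBIC)
cv2.imwrite('pics/br1.png',B)
h=hsv(a);m=cv2.inRange(h,(5,100,70),(18,255,255));m2=np.zeros_like(m);m2[170:225,155:255]=m[170:225,155:255]
for q in blobs(m2>0,10):print(q)
E
```

```text
[617.61746553 229.75111273  82.74491654] [[280.3930921  160.30809002]] [[201.14524946 191.08130063]]
(np.int32(137), array([228.7, 202.8]), ((228.61468505859375, 202.784423828125), (25.57396125793457, 5.555392265319824), 16.699243545532227))
```

View pics/br1.png

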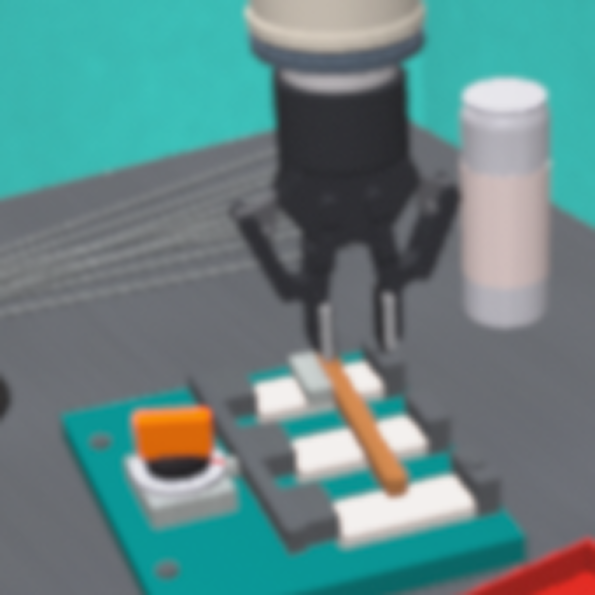

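The side crop shows the fingertips at crop (322,352) and (388,348), straddling the handle line. The projected TCP (351,351) matches them to about 1 px. I'll descend and grip.

apply_moves(
  steps=[
    [[0, 0, 15, 0, 0, 0], [0, 0, 15, 0, 0, 0], [0, 0, 10, 0, 0, 0], [0, 0, 6, 0, 0, 0], [0, 0, 4.5, 0, 0, 0], [0, 0, 0, 0, 0, 0], [0, 0, 0, 0, 0, 0]],
  ],
)

```text
clock: 4.45
ee_pos: [617.1, 229.6, 31.1]
orientation: [[0.263, 0.965, 0.0], [0.965, -0.263, 0.0], [0.0, 0.0, -1.0]]
ft_force: [0.8, 0.4, -0.3]
opening: 0.349
grasp_force: 0.0
```

apply_moves(
  steps=[
    [[0, 0, 0, 0, 0, 0], [0, 0, 0, 0, 0, 0], [0, 0, 0, 0, 0, 0], [0, 0, 0, 0, 0, 0], [0, 0, 0, 0, 0, 0], [0, 0, 0, 0, 0, 0]],
  ],
  fingers=-1,
  grip_force=50,
)

```text
clock: 5.2
ee_pos: [617.1, 229.6, 31.3]
orientation: [[0.263, 0.965, 0.001], [0.965, -0.263, 0.0], [0.0, 0.001, -1.0]]
ft_force: [0.3, -0.9, 6.1]
opening: 0.146
grasp_force: 49.5
```

apply_moves(
  steps=[
    [[0, 0, -15, 0, 0, 0], [0, 0, -25, 0, 0, 0], [0, 0, -30, 0, 0, 0], [0, 0, -30, 0, 0, 0], [0, 0, 0, 0, 0, 10.2], [0, 0, 0, 0, 0, 10.3], [0, 0, 0, 0, 0, 10.2], [0, 0, 0, 0, 0, 10.3], [0, 0, 0, 0, 0, 10.2], [0, 0, 0, 0, 0, 10.3], [0, 0, 0, 0, 0, 10.2], [-6.8, 25.4, 0, 0, 0, 0], [-6.8, 25.4, 0, 0, 0, 0], [-6.8, 25.4, 0, 0, 0, 0], [-6.8, 25.4, 0, 0, 0, 0], [-6.8, 25.4, 0, 0, 0, 0], [-6.8, 25.4, 0, 0, 0, 0], [-6.8, 25.4, 0, 0, 0, 0], [-6.8, 25.4, 0, 0, 0, 0], [-6.8, 25.4, 0, 0, 0, 0]],
  ],
)

```text
clock: 7.7
ee_pos: [567.1, -3.6, 131.4]
orientation: [[0.998, 0.055, 0.0], [0.055, -0.998, -0.0], [0.0, 0.0, -1.0]]
ft_force: [0.6, -0.1, -1.1]
opening: 0.147
grasp_force: 48.9
```

```bash
python3 - <<'E'
from h import *
go(568,-2,9,-87)
b=cams.camera('side');a=cams.camera('top')
B=cv2.resize(b[80:290,230:410],None,fx=2.8,fy=2.8,interpolation=cv2.INTER_CUBIC)
cv2.imwrite('pics/br2.png',B);cv2.imwrite('pics/top_raw2.png',a)
E
```

```text
clock 7.7 pos [567.1  -3.6 131.4] yaw -86.8 j6 80.4 turn az 0.2 shift 1.0 -1.6 122.4 tiltfix [ 0.01 -0.02  0.  ] F [ 0.6 -0.1 -1.1] open 0.147 gf 48.9
```

View pics/br2.png

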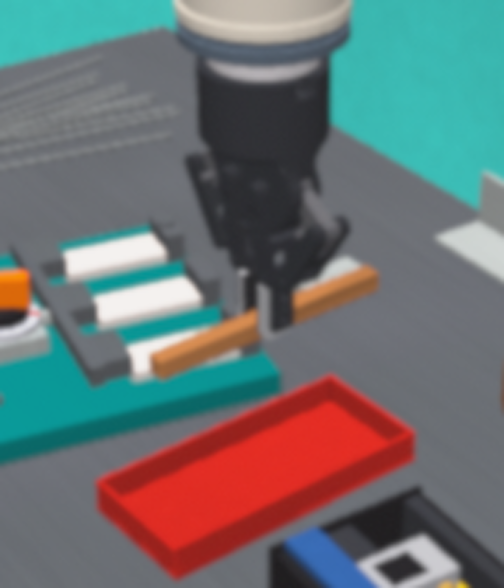

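The brush is held level at mid-handle, with the bristles at the far end facing +y, over the red tray. I'll lower it.

apply_moves(
  steps=[
    [[0.2, -0.2, 20, 0, 0, 0], [0.2, -0.2, 20, 0, 0, 0], [0.2, -0.2, 20, 0, 0, 0], [0.2, -0.2, 20, 0, 0, 0], [0.2, -0.2, 20, 0, 0, 0], [0, 0, 10, 0, 0, 0], [0, 0, 6, 0, 0, 0], [0, 0, 4, 0, 0, 0], [0, 0, 2, 0, 0, 0], [0, 0, 0, 0, 0, 0], [0, 0, 0, 0, 0, 0]],
  ],
)

```text
clock: 9.18
ee_pos: [568.9, -0.9, 9.0]
orientation: [[0.999, 0.053, 0.0], [0.053, -0.999, -0.0], [0.0, 0.0, -1.0]]
ft_force: [0.1, -0.6, -1.3]
opening: 0.145
grasp_force: 48.9
```

apply_moves(
  steps=[
    [[0, 0, 0, 0, 0, 0], [0, 0, 0, 0, 0, 0], [0, 0, 0, 0, 0, 0], [0, 0, 0, 0, 0, 0], [0, 0, -5, 0, 0, 0], [0, 0, -10, 0, 0, 0], [0, 0, -20, 0, 0, 0], [0, 0, -30, 0, 0, 0], [0, 0, -30, 0, 0, 0], [0, 0, -25, 0, 0, 0], [0, 0, 0, 0, 0, 0]],
  ],
  fingers=-0.3,
)

```text
clock: 10.55
ee_pos: [569.9, -1.0, 131.2]
orientation: [[0.999, 0.053, 0.004], [0.053, -0.999, -0.0], [0.004, 0.001, -1.0]]
ft_force: [-0.4, -0.2, -0.7]
opening: 0.346
grasp_force: 0.0
```

apply_moves(
  steps=[
    [[0, 0, 0, 0, 0, 5.4], [3.5, 24.2, 0, 0, 0, 0], [3.5, 24.2, 0, 0, 0, 0], [3.5, 24.2, 0, 0, 0, 0], [3.5, 24.2, 0, 0, 0, 0], [3.5, 24.2, 0, 0, 0, 0], [3.5, 24.2, 0, 0, 0, 0], [0, 0, 20, 0, 0, 0], [0, 0, 20, 0, 0, 0], [0, 0, 20, 0, 0, 0], [0, 0, 0, 0, 0, 0], [0, 0, 0, 0, 0, 0]],
  ],
  fingers=0.41,
)

```text
clock: 12.05
ee_pos: [584.0, -147.1, 69.3]
orientation: [[0.999, -0.041, 0.0], [-0.041, -0.999, -0.0], [0.0, 0.0, -1.0]]
ft_force: [0.1, 0.3, -0.1]
opening: 0.705
grasp_force: 0.0
```

```bash
python3 - <<'E'
from h import *
go(585,-147.3,8,-92.4)
b=cams.camera('side');a=cams.camera('top')
s=telemetry.state();R=s['orientation'];p=s['ee_pos']
print([(proj('side',p+q)-[280,130]).ravel()*3 for q in (0*p,R[:,1]*30,-R[:,1]*30)])
B=cv2.resize(b[150:340,260:460],None,fx=3,fy=3,interpolation=cv2.INTER_CUBIC)
cv2.imwrite('pics/h1.png',B);cv2.imwrite('pics/top_raw3.png',a)
h=hsv(a);m=cv2.inRange(h,(5,100,60),(18,255,255));m2=np.zeros_like(m);m2[170:275,280:332]=m[170:275,280:332]
for q in blobs(m2>0,30):print('wood',q,ray('top',cv2.boxPoints(q[2]),15)[:,:2].round())
E
```

```text
clock 12.1 pos [ 584.  -147.1   69.3] yaw -92.4 j6 72.6 turn az 0.0 shift 1.0 0.1 61.3 tiltfix [ 0.01 -0.02  0.  ] F [ 0.1  0.3 -0.1] open 0.705 gf 0.0
[array([306.04908219, 401.50926546]), array([340.15336667, 431.52194041]), array([273.46229653, 372.83202972])]
wood (np.int32(451), array([309.4, 218.1]), ((309.5, 217.5), (69.0, 7.0), 90.0)) [[654.   7.]
 [654.  -9.]
 [498. -12.]
 [497.   3.]]
```

View pics/h1.png

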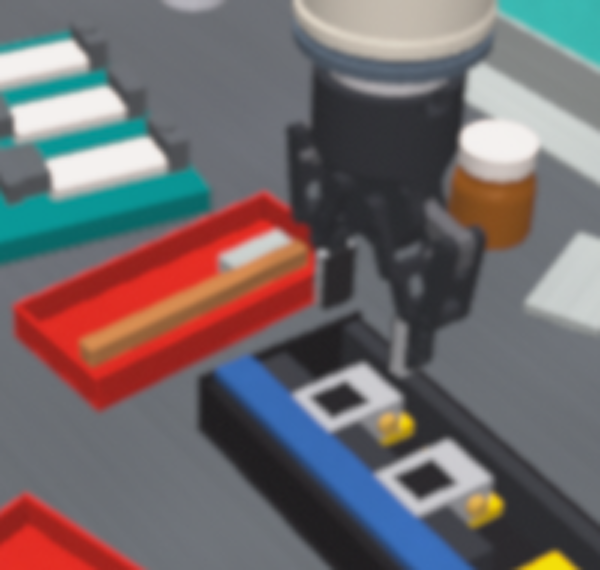

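The brush lies in the tray. The fingertips, at crop (335,305) and (405,370), straddle head1's pins as projected. Now down into the wells.

apply_moves(
  steps=[
    [[0.5, 0, 15, 0, 0, 0], [0.5, 0, 15, 0, 0, 0], [0, 0, 12, 0, 0, 0], [0, 0, 8, 0, 0, 0], [0, 0, 5, 0, 0, 0], [0, 0, 3, 0, 0, 0], [0, 0, 2, 0, 0, 0], [0, 0, 0, 0, 0, 0], [0, 0, 0, 0, 0, 0]],
  ],
)

```text
clock: 13.28
ee_pos: [584.8, -147.0, 9.0]
orientation: [[0.999, -0.041, 0.0], [-0.041, -0.999, -0.0], [0.0, 0.0, -1.0]]
ft_force: [0.3, 1.1, -0.3]
opening: 0.707
grasp_force: 0.0
```

apply_moves(
  steps=[
    [[0, 0, 0, 0, 0, 0], [0, 0, 0, 0, 0, 0], [0, 0, 0, 0, 0, 0], [0, 0, 0, 0, 0, 0], [0, 0, 0, 0, 0, 0], [0, 0, 0, 0, 0, 0]],
  ],
  fingers=-1,
  grip_force=60,
)

```text
clock: 14.02
ee_pos: [584.8, -147.0, 9.4]
orientation: [[0.999, -0.041, 0.001], [-0.041, -0.999, -0.0], [0.001, 0.0, -1.0]]
ft_force: [-2.6, 0.0, 8.2]
opening: 0.539
grasp_force: 60.0
```

apply_moves(
  steps=[
    [[-0.2, 0, -3.6, 0, 0, 0], [-0.5, 0, -3.5, 0, 0, 0], [-0.8, 0, -3.5, 0, 0, 0], [-1.1, 0, -3.4, 0, 0, 0], [-1.4, 0, -3.3, 0, 0, 0], [-1.6, 0, -3.2, 0, 0, 0], [-1.9, 0, -3.0, 0, 0, 0], [-2.1, 0, -2.9, 0, 0, 0], [0, 0, 0, 0, 0, 0]],
  ],
)

```text
clock: 15.15
ee_pos: [575.1, -146.5, 35.4]
orientation: [[0.999, -0.042, 0.0], [-0.042, -0.999, -0.0], [0.0, 0.0, -1.0]]
ft_force: [0.3, -0.3, 0.2]
opening: 0.542
grasp_force: 61.4
```

apply_moves(
  steps=[
    [[3, 0, -1.5, 0, 0, 0], [3, 0, -1.5, 0, 0, 0], [3, 0, -1.5, 0, 0, 0], [3, 0, -1.5, 0, 0, 0], [4, 0, -2, 0, 0, 0], [4, 0, -4, 0, 0, 0], [2, 0, -6, 0, 0, 0], [0, 0, -10, 0, 0, 0], [0, 0, -15, 0, 0, 0], [0, 0, -20, 0, 0, 0], [0, 0, -20, 0, 0, 0], [0, 0, -20, 0, 0, 0], [0, 0, 0, 0, 0, 0], [0, 0, 0, 0, 0, 0]],
  ],
)

```text
clock: 16.9
ee_pos: [596.7, -147.3, 138.0]
orientation: [[0.999, -0.042, -0.0], [-0.042, -0.999, 0.0], [-0.0, -0.0, -1.0]]
ft_force: [-1.1, 0.2, -0.8]
opening: 0.54
grasp_force: 61.9
```

```bash
python3 - <<'E'
from h import *
go(585,-147.3,8,-92.4)
b=cams.camera('side')
B=cv2.resize(b[130:340,300:480],None,fx=2.8,fy=2.8,interpolation=cv2.INTER_CUBIC)
cv2.imwrite('pics/h1b.png',B)
E
```

```text
clock 16.9 pos [ 596.7 -147.3  138. ] yaw -92.4 j6 72.9 turn az 0.0 shift -11.7 0.5 130.0 tiltfix [-0.01  0.02  0.  ] F [-1.1  0.2 -0.8] open 0.54 gf 61.9
```

View pics/h1b.png

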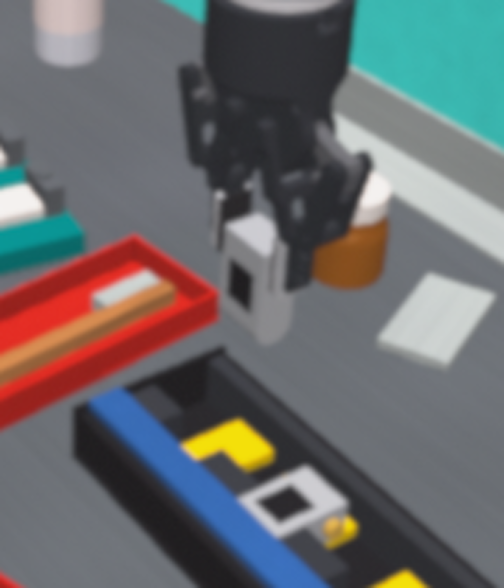

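The head hangs nose down with its black plate facing -x, at crop (255,280). I'll carry it to the far-left pad.

apply_moves(
  steps=[
    [[0, 0, 0, 0, 0, 4.3], [0, 0, 0, 0, 0, 4.4], [-1.0, -12.5, 0, 0, 0, 0], [-2.0, -24.2, 0, 0, 0, 0], [-2.2, -27.2, 0, 0, 0, 0], [-2.2, -27.2, 0, 0, 0, 0], [-2.2, -27.2, 0, 0, 0, 0], [-2.2, -27.2, 0, 0, 0, 0], [-2.2, -27.2, 0, 0, 0, 0], [-2.2, -27.2, 0, 0, 0, 0], [-2.2, -27.2, 0, 0, 0, 0], [-2.2, -27.2, 0, 0, 0, 0], [-2.2, -27.2, 0, 0, 0, 0], [-2.2, -27.2, 0, 0, 0, 0], [-2.2, -27.2, 0, 0, 0, 0], [-2.2, -27.2, 0, 0, 0, 0], [-2.2, -27.2, 0, 0, 0, 0], [-2.2, -27.2, 0, 0, 0, 0], [-1.5, -17, 0, 0, 0, 0], [0, 0, 0, 0, 0, 0]],
  ],
)

```text
clock: 19.45
ee_pos: [645.7, 287.0, 137.9]
orientation: [[0.982, -0.19, -0.0], [-0.19, -0.982, -0.0], [-0.0, 0.0, -1.0]]
ft_force: [-0.3, -0.5, -0.7]
opening: 0.539
grasp_force: 61.9
```

apply_moves(
  steps=[
    [[0, 0, 10, 0, 0, 0], [0, 0, 10, 0, 0, 0], [0, 0, 10, 0, 0, 0], [0, 0, 0, 0, 0, 0], [0, 0, 0, 0, 0, 0]],
  ],
)

```text
clock: 20.08
ee_pos: [646.1, 285.7, 108.3]
orientation: [[0.981, -0.192, 0.0], [-0.192, -0.981, 0.0], [0.0, -0.0, -1.0]]
ft_force: [-0.3, 0.1, -0.8]
opening: 0.541
grasp_force: 61.9
```

```bash
python3 - <<'E'
from h import *
go(645.2,286.4,68,-101.1)
b=cams.camera('side')
s=telemetry.state();p=s['ee_pos']
print((proj('side',[p,p-[0,0,38.4],[621.7,291,28],[607,216.4,28]])-[200,60])*3.2)
B=cv2.resize(b[60:240,200:380],None,fx=3.2,fy=3.2,interpolation=cv2.INTER_CUBIC)
cv2.imwrite('pics/p1.png',B);cv2.imwrite('pics/side_raw5.png',b)
a=cams.camera('top');cv2.imwrite('pics/top_raw5.png',a)
E
```

```text
clock 20.1 pos [646.1 285.7 108.3] yaw -101.1 j6 120.1 turn az 0.0 shift -1.0 -0.5 40.3 tiltfix [-0.   -0.01  0.  ] F [-0.3  0.1 -0.8] open 0.541 gf 61.9
[[248.98902278 242.95993916]
 [251.98213592 293.89328459]
 [221.13631247 354.49988283]
 [258.055567   406.15565893]]
```

View pics/p1.png

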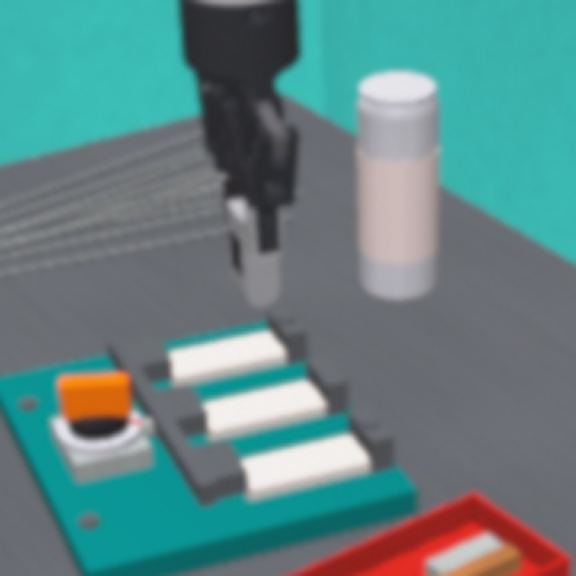

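The head hangs over the far pad, nose at crop (262,303). The camera's +9 px offset applies to gripper and fixture alike, so their relative positions are sound. I'll lower it until the nose touches, with a drag towards the jaw.

apply_moves(
  steps=[
    [[0, 0, 12, 0, 0, 0], [0, 0, 12, 0, 0, 0], [0, 0, 10, 0, 0, 0], [0, 0, 6, 0, 0, 0], [-2, 0, 1.5, 0, 0, 0], [-3, 0, 1.2, 0, 0, 0], [-4, 0, 0.6, 0, 0, 0], [-4, 0, 1, 0, 0, 0], [0, 0, 0, 0, 0, 0]],
  ],
)

```text
clock: 21.3
ee_pos: [633.2, 288.4, 65.3]
orientation: [[0.981, -0.192, 0.001], [-0.192, -0.981, 0.0], [0.001, -0.001, -1.0]]
ft_force: [-2.6, -2.8, 11.6]
opening: 0.542
grasp_force: 63.0
```

```bash
python3 - <<'E'
from h import *
go(645.2,286.4,64,-101.1)
b=cams.camera('side')
B=cv2.resize(b[60:240,200:380],None,fx=3.2,fy=3.2,interpolation=cv2.INTER_CUBIC)
cv2.imwrite('pics/p2.png',B[150:450,100:400])
E
```

```text
clock 21.3 pos [633.2 288.4  65.3] yaw -101.1 j6 120.6 turn az 0.0 shift 12.1 -0.3 1.3 tiltfix [-0.03 -0.07  0.  ] F [-2.6 -2.8 11.6] open 0.542 gf 63.0
```

View pics/p2.png

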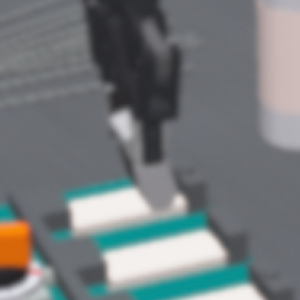

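The nose rests on the pad, leaning towards the fence at crop (160,200), which is the right way. I'll continue the arc down.

apply_moves(
  steps=[
    [[-3.5, 0, 0, 0, 0, 0], [-3, 0, 1.5, 0, 0, 0], [-3, 0, 2, 0, 0, 0], [-3, 0, 2.2, 0, 0, 0], [-3, 0, 2.7, 0, 0, 0], [-2.7, 0, 3, 0, 0, 0], [-2.5, 0, 3.3, 0, 0, 0], [-2.2, 0, 3.6, 0, 0, 0], [-1.8, 0, 3.8, 0, 0, 0], [-1.5, 0, 4, 0, 0, 0], [-1, 0, 4, 0, 0, 0], [0, 0, 0, 0, 0, 0]],
  ],
)

```text
clock: 22.85
ee_pos: [606.3, 293.4, 33.2]
orientation: [[0.981, -0.192, -0.001], [-0.192, -0.981, -0.0], [-0.001, 0.0, -1.0]]
ft_force: [-0.4, -0.9, -0.0]
opening: 0.538
grasp_force: 62.0
```

```bash
python3 - <<'E'
from h import *
# target pin at fixture x=-17 on the far pad
q=np.array([621.7,291])+(-17)*np.array([.981,-.193]);go(q[0],q[1],25.6,-101.1)
b=cams.camera('side')
B=cv2.resize(b[60:240,200:380],None,fx=3.2,fy=3.2,interpolation=cv2.INTER_CUBIC)
cv2.imwrite('pics/p3.png',B[150:450,50:350])
E
```

```text
clock 22.9 pos [606.3 293.4  33.2] yaw -101.1 j6 121.8 turn az 0.0 shift -1.4 -0.7 7.6 tiltfix [0.02 0.03 0.  ] F [-0.4 -0.9 -0. ] open 0.538 gf 62.0
```

View pics/p3.png

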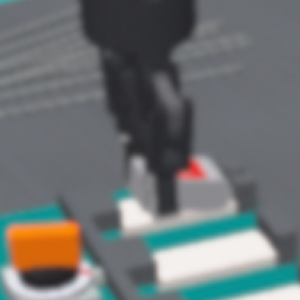

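The red window frame faces up at crop (190,168), nose towards the fence. I'll lower the last few mm, release and rise.

apply_moves(
  steps=[
    [[-0.7, 0, 3, 0, 0, 0], [-0.4, 0, 2.5, 0, 0, 0], [0, 0, 2, 0, 0, 0], [0, 0, 0, 0, 0, 0], [0, 0, 0, 0, 0, 0]],
  ],
)

```text
clock: 23.52
ee_pos: [605.4, 293.7, 26.3]
orientation: [[0.981, -0.192, 0.0], [-0.192, -0.981, 0.0], [0.0, -0.0, -1.0]]
ft_force: [0.2, -0.3, 0.6]
opening: 0.54
grasp_force: 62.0
```

apply_moves(
  steps=[
    [[0, 0, 0, 0, 0, 0], [0, 0, 0, 0, 0, 0], [0, 0, 0, 0, 0, 0], [0, 0, 0, 0, 0, 0], [0, 0, -5, 0, 0, 0], [0, 0, -10, 0, 0, 0], [0, 0, -20, 0, 0, 0], [0, 0, -25, 0, 0, 0], [0, 0, -25, 0, 0, 0], [0, 0, -25, 0, 0, 0], [0, 0, 0, 0, 0, 0]],
  ],
  fingers=0.41,
)

```text
clock: 24.9
ee_pos: [606.7, 294.2, 139.8]
orientation: [[0.981, -0.192, 0.005], [-0.192, -0.981, 0.002], [0.004, -0.003, -1.0]]
ft_force: [0.0, -0.5, 0.5]
opening: 0.706
grasp_force: 0.0
```

apply_moves(
  steps=[
    [[0, 0, 0, 0, 0, -8.7], [-0.2, 34.5, 0, 0, 0, 0], [-0.2, 34.5, 0, 0, 0, 0], [-0.2, 34.5, 0, 0, 0, 0], [-0.2, 34.5, 0, 0, 0, 0], [-0.2, 34.5, 0, 0, 0, 0], [-0.2, 34.5, 0, 0, 0, 0], [-0.2, 34.5, 0, 0, 0, 0], [-0.2, 34.5, 0, 0, 0, 0], [-0.2, 34.5, 0, 0, 0, 0], [-0.2, 34.5, 0, 0, 0, 0], [-0.2, 34.5, 0, 0, 0, 0], [-0.2, 34.5, 0, 0, 0, 0], [-0.2, 34.5, 0, 0, 0, 0], [-0.2, 34.5, 0, 0, 0, 0], [-0.2, 34.5, 0, 0, 0, 0], [0, 0, 25, 0, 0, 0], [0, 0, 25, 0, 0, 0], [0, 0, 15, 0, 0, 0], [0, 0, 0, 0, 0, 0]],
  ],
)

```text
clock: 27.4
ee_pos: [580.4, -222.9, 70.6]
orientation: [[0.999, -0.041, -0.002], [-0.041, -0.999, 0.001], [-0.002, -0.001, -1.0]]
ft_force: [-0.3, -0.6, 0.2]
opening: 0.704
grasp_force: 0.0
```

```bash
python3 - <<'E'
from h import *
go(582,-223.4,9,-92.4)
a=cams.camera('top');b=cams.camera('side')
A=cv2.resize(a[155:290,135:285],None,fx=2.6,fy=2.6,interpolation=cv2.INTER_CUBIC)
B=cv2.resize(b[210:360,330:480],None,fx=2.34,fy=2.34,interpolation=cv2.INTER_CUBIC)
cv2.imwrite('pics/c4.png',np.hstack([A,B]))
cv2.imwrite('pics/top_raw6.png',a)
h=hsv(a);m=(cv2.inRange(h,(0,120,80),(6,255,255))|cv2.inRange(h,(174,120,80),(180,255,255)));m2=np.zeros_like(m);m2[160:225,150:280]=m[160:225,150:280]
F=np.array([[.981,-.193],[.193,.981]])
for q in blobs(m2>0,4):
    w=ray('top',q[1],52)[0,:2]+[3.5,0];print('red',q[0],q[1],w,'fixture',F@(w-[607,216.4]))
E
```

```text
clock 27.4 pos [ 580.4 -222.9   70.6] yaw -92.4 j6 65.9 turn az 0.0 shift 1.6 0.4 61.6 tiltfix [-0.04  0.09  0.  ] F [-0.3 -0.6  0.2] open 0.704 gf 0.0
red 136 [176.9 191.9] [622.9801454 288.3885566] fixture [ 1.78273122 73.70494209]
```

View pics/c4.png

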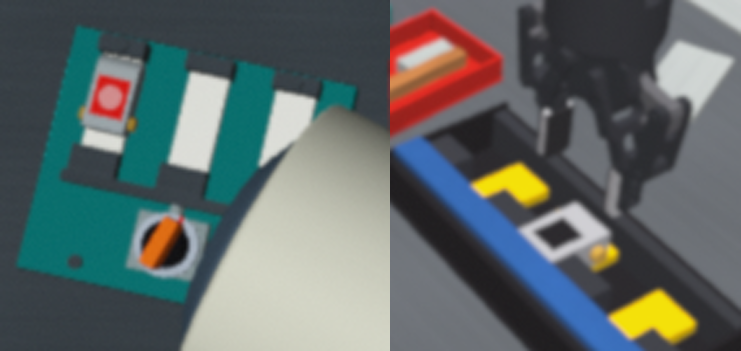

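Head1 lies flat, window up, lengthwise on the left pad at crop (110,95). The gripper straddles head2's pins. I'll repeat the same sequence for head2.

apply_moves(
  steps=[
    [[0.8, 0.2, 15, 0, 0, 0], [0.8, 0.2, 15, 0, 0, 0], [0, 0, 12, 0, 0, 0], [0, 0, 8, 0, 0, 0], [0, 0, 5, 0, 0, 0], [0, 0, 4, 0, 0, 0], [0, 0, 2, 0, 0, 0], [0, 0, 0, 0, 0, 0], [0, 0, 0, 0, 0, 0]],
  ],
)

```text
clock: 28.62
ee_pos: [582.6, -223.8, 10.5]
orientation: [[0.999, -0.041, 0.0], [-0.041, -0.999, -0.0], [0.0, 0.0, -1.0]]
ft_force: [-0.0, 0.7, 0.4]
opening: 0.705
grasp_force: 0.0
```

apply_moves(
  steps=[
    [[0, 0, 0, 0, 0, 0], [0, 0, 0, 0, 0, 0], [0, 0, 0, 0, 0, 0], [0, 0, 0, 0, 0, 0], [0, 0, 0, 0, 0, 0], [0, 0, 0, 0, 0, 0]],
  ],
  fingers=-1,
  grip_force=60,
)

```text
clock: 29.38
ee_pos: [582.6, -223.8, 10.9]
orientation: [[0.999, -0.041, 0.001], [-0.041, -0.999, -0.0], [0.001, 0.0, -1.0]]
ft_force: [-1.8, 0.9, 8.0]
opening: 0.542
grasp_force: 60.0
```

apply_moves(
  steps=[
    [[-0.2, 0, -3.6, 0, 0, 0], [-0.5, 0, -3.5, 0, 0, 0], [-0.8, 0, -3.5, 0, 0, 0], [-1.1, 0, -3.4, 0, 0, 0], [-1.4, 0, -3.3, 0, 0, 0], [-1.6, 0, -3.2, 0, 0, 0], [-1.9, 0, -3.0, 0, 0, 0], [-2.1, 0, -2.9, 0, 0, 0], [0, 0, 0, 0, 0, 0]],
  ],
)

```text
clock: 30.5
ee_pos: [572.9, -223.3, 36.9]
orientation: [[0.999, -0.042, 0.0], [-0.042, -0.999, -0.0], [0.0, 0.0, -1.0]]
ft_force: [0.4, 0.7, 0.1]
opening: 0.537
grasp_force: 61.5
```

apply_moves(
  steps=[
    [[3, 0, -1.5, 0, 0, 0], [3, 0, -1.5, 0, 0, 0], [3, 0, -1.5, 0, 0, 0], [3, 0, -1.5, 0, 0, 0], [4, 0, -2, 0, 0, 0], [4, 0, -4, 0, 0, 0], [2, 0, -6, 0, 0, 0], [0, 0, -10, 0, 0, 0], [0, 0, -15, 0, 0, 0], [0, 0, -20, 0, 0, 0], [0, 0, -20, 0, 0, 0], [0, 0, -20, 0, 0, 0], [0, 0, 0, 0, 0, 0], [0, 0, 0, 0, 0, 0]],
  ],
)

```text
clock: 32.25
ee_pos: [594.6, -224.1, 139.4]
orientation: [[0.999, -0.041, -0.0], [-0.041, -0.999, 0.0], [-0.0, -0.0, -1.0]]
ft_force: [-0.3, 0.2, -1.7]
opening: 0.535
grasp_force: 62.3
```

```bash
python3 - <<'E'
from h import *
# pin to fixture x=+24 above near pad (y=-76)
q=np.array([607,216.4])-76*np.array([.193,.981])+24*np.array([.981,-.193]);print(q);go(q[0],q[1],139,-101.1)
E
```

```text
[615.876 137.212]
clock 32.2 pos [ 594.6 -224.1  139.4] yaw -92.4 j6 66.3 turn az 8.7 shift -48.7 -358.6 0.4 tiltfix [-0.01  0.02  0.  ] F [-0.3  0.2 -1.7] open 0.535 gf 62.3
```

apply_moves(
  steps=[
    [[0, 0, 0, 0, 0, 4.3], [0, 0, 0, 0, 0, 4.4], [-1.7, -12.8, 0, 0, 0, 0], [-3.5, -25.6, 0, 0, 0, 0], [-3.5, -25.6, 0, 0, 0, 0], [-3.5, -25.6, 0, 0, 0, 0], [-3.5, -25.6, 0, 0, 0, 0], [-3.5, -25.6, 0, 0, 0, 0], [-3.5, -25.6, 0, 0, 0, 0], [-3.5, -25.6, 0, 0, 0, 0], [-3.5, -25.6, 0, 0, 0, 0], [-3.5, -25.6, 0, 0, 0, 0], [-3.5, -25.6, 0, 0, 0, 0], [-3.5, -25.6, 0, 0, 0, 0], [-3.5, -25.6, 0, 0, 0, 0], [-3.5, -25.6, 0, 0, 0, 0], [-1.7, -12.8, 0, 0, 0, 0], [0, 0, 0, 0, 0, 0], [0, 0, 15, 0, 0, 0], [0, 0, 15, 0, 0, 0]],
  ],
)

```text
clock: 34.75
ee_pos: [615.5, 136.1, 108.4]
orientation: [[0.981, -0.193, -0.001], [-0.193, -0.981, -0.0], [-0.001, 0.0, -1.0]]
ft_force: [-0.1, 1.3, -1.2]
opening: 0.536
grasp_force: 62.3
```

```bash
python3 - <<'E'
from h import *
go(615.9,137.2,68,-101.1)
b=cams.camera('side')
B=cv2.resize(b[90:250,200:360],None,fx=3.2,fy=3.2,interpolation=cv2.INTER_CUBIC)
cv2.imwrite('pics/q1.png',B)
# light grey blob of the hanging head below the tool, in the side view
p=telemetry.state()['ee_pos'];print(proj('side',[p,p-[0,0,38]]))
h=hsv(b);m=cv2.inRange(h,(0,0,125),(180,45,255));u,v=proj('side',p)[0].astype(int);m2=np.zeros_like(m);m2[v-20:v+30,u-25:u+25]=m[v-20:v+30,u-25:u+25]
for q in blobs(m2>0,15):print(q)
E
```

```text
clock 34.8 pos [615.5 136.1 108.4] yaw -101.1 j6 108.2 turn az -0.0 shift 0.2 -1.2 40.4 tiltfix [0.02 0.03 0.  ] F [-0.1  1.3 -1.2] open 0.536 gf 62.3
[[303.01061277 168.91648719]
 [303.52282107 185.61444347]]
(np.int32(629), array([297.6, 178.6]), ((294.24322509765625, 172.45944213867188), (37.48296356201172, 39.126953125), 80.53767395019531))
(np.int32(171), array([282.2, 166.2]), ((283.5, 165.0), (20.0, 11.0), 90.0))
(np.int32(43), array([324.3, 150.9]), ((324.0, 151.0), (6.0, 6.0), 90.0))
(np.int32(18), array([306.7, 196.6]), ((306.0, 196.0), (10.0, 2.0), -0.0))
```

apply_moves(
  steps=[
    [[0, -0.5, 12, 0, 0, 0], [0, -0.5, 12, 0, 0, 0], [0, 0, 10, 0, 0, 0], [0, 0, 5, 0, 0, 0], [-2, 0, 1.2, 0, 0, 0], [-3, 0, 1.2, 0, 0, 0], [-4, 0, 0.6, 0, 0, 0], [-4, 0, 1, 0, 0, 0], [0, 0, 0, 0, 0, 0]],
  ],
)

```text
clock: 35.92
ee_pos: [603.4, 140.6, 67.7]
orientation: [[0.981, -0.192, 0.002], [-0.192, -0.981, 0.0], [0.002, -0.0, -1.0]]
ft_force: [-0.9, -0.2, 7.3]
opening: 0.537
grasp_force: 63.2
```

```bash
python3 - <<'E'
from h import *
go(615.9,137.2,68,-101.1)
b=cams.camera('side')
B=cv2.resize(b[110:240,220:350],None,fx=3.2,fy=3.2,interpolation=cv2.INTER_CUBIC)
cv2.imwrite('pics/q2.png',B)
E
```

```text
clock 35.9 pos [603.4 140.6  67.7] yaw -101.1 j6 108.7 turn az 0.0 shift 12.9 0.9 -0.3 tiltfix [-0.03 -0.09  0.  ] F [-0.9 -0.2  7.3] open 0.537 gf 63.2
```

apply_moves(
  steps=[
    [[-3.5, 0, 0, 0, 0, 0], [-3, 0, 1.5, 0, 0, 0], [-3, 0, 2, 0, 0, 0], [-3, 0, 2.2, 0, 0, 0], [0, 0, 0, 0, 0, 0]],
  ],
)

```text
clock: 36.6
ee_pos: [591.4, 143.4, 64.7]
orientation: [[0.981, -0.192, 0.003], [-0.192, -0.981, 0.001], [0.003, -0.002, -1.0]]
ft_force: [-17.5, 0.4, 59.9]
opening: 0.536
grasp_force: 67.5
```

```bash
python3 - <<'E'
from h import *
go(615.9,137.2,68,-101.1)
b=cams.camera('side');h=hsv(b)
B=cv2.resize(b[110:240,220:350],None,fx=3.2,fy=3.2,interpolation=cv2.INTER_CUBIC)
cv2.imwrite('pics/q3.png',B)
p=telemetry.state()['ee_pos'];print(proj('side',p))
for n,m in (('red',cv2.inRange(h,(0,120,80),(6,255,255))|cv2.inRange(h,(174,120,80),(180,255,255))),('grey',cv2.inRange(h,(0,0,110),(180,40,210)))):
    m2=np.zeros_like(m);m2[140:225,260:340]=m[140:225,260:340]
    for q in blobs(m2>0,6)[:5]:print(n,q[0],q[1],np.round(q[2][0]),np.round(q[2][1]),round(q[2][2]))
E
```

```text
clock 36.6 pos [591.4 143.4  64.7] yaw -101.1 j6 109.0 turn az 0.0 shift 25.2 1.4 -3.3 tiltfix [-0.09 -0.18  0.  ] F [-17.5   0.4  59.9] open 0.536 gf 67.5
[[291.84079585 188.9823264 ]]
red 68 [333.8 221.9] [332. 220.] [ 7. 15.] 90
red 24 [274.4 160.2] [274. 160.] [6. 4.] 68
red 21 [264.4 162. ] [265. 162.] [7. 4.] 59
grey 1998 [325.  171.3] [318. 179.] [78. 42.] 90
grey 917 [282.8 190.7] [288. 188.] [53. 56.] 90
grey 267 [266.9 149.1] [270. 150.] [21. 20.] 90
```

Vertical force has risen to 60 N, so the head is wedged upright. I'll back up and look.

apply_moves(
  steps=[
    [[0, 0, -4, 0, 0, 0], [0, 0, -4, 0, 0, 0], [0, 0, 0, 0, 0, 0], [0, 0, 0, 0, 0, 0]],
  ],
)

```text
clock: 37.15
ee_pos: [590.7, 142.7, 68.6]
orientation: [[0.981, -0.192, -0.001], [-0.192, -0.981, -0.0], [-0.001, 0.0, -1.0]]
ft_force: [0.3, 0.6, -1.9]
opening: 0.534
grasp_force: 62.3
```

```bash
python3 - <<'E'
from h import *
go(615.9,137.2,68,-101.1)
b=cams.camera('side')
q=cv2.imread('pics/q3.png')[:, :416]
B=cv2.resize(b[110:240,220:350],None,fx=3.2,fy=3.2,interpolation=cv2.INTER_CUBIC)
cv2.imwrite('pics/q4.png',np.hstack([q[:,30:386],B[:,30:386]]))
E
```

```text
clock 37.1 pos [590.7 142.7  68.6] yaw -101.1 j6 109.0 turn az 0.0 shift 25.8 0.6 0.6 tiltfix [0.01 0.03 0.  ] F [ 0.3  0.6 -1.9] open 0.534 gf 62.3
```

View pics/q4.png

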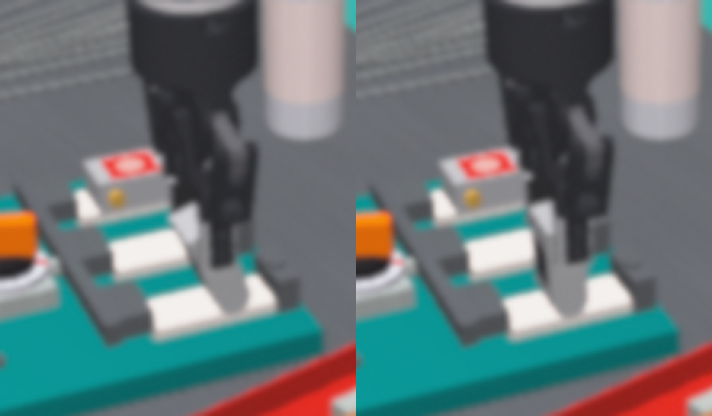

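At the jam (left half) the head leaned the right way, but its nose had slid along. It now hangs free (right half). I'll retry from nearer the fence with smaller drops, watching the force.

apply_moves(
  steps=[
    [[0, 0, -6, 0, 0, 0], [13, 0, 0, 0, 0, 0], [14, 0, 0, 0, 0, 0], [0, 0, 3, 0, 0, 0], [0, 0, 3, 0, 0, 0], [0, 0, 0, 0, 0, 0], [-4, 0, 1.5, 0, 0, 0], [-5, 0, 1, 0, 0, 0], [-4, 0, 1, 0, 0, 0], [0, 0, 0, 0, 0, 0]],
  ],
)

```text
clock: 38.45
ee_pos: [604.6, 140.5, 66.6]
orientation: [[0.981, -0.192, 0.001], [-0.192, -0.981, 0.0], [0.001, -0.001, -1.0]]
ft_force: [-2.4, 1.3, 14.8]
opening: 0.538
grasp_force: 63.7
```

apply_moves(
  steps=[
    [[-3, 0, 0.8, 0, 0, 0], [-3, 0, 0.8, 0, 0, 0], [0, 0, 0, 0, 0, 0]],
  ],
)

```text
clock: 38.83
ee_pos: [598.5, 141.8, 65.1]
orientation: [[0.981, -0.192, 0.001], [-0.192, -0.981, 0.001], [0.001, -0.001, -1.0]]
ft_force: [-5.4, 1.9, 16.8]
opening: 0.538
grasp_force: 63.9
```

apply_moves(
  steps=[
    [[-3, 0, 0.8, 0, 0, 0], [-3, 0, 1.4, 0, 0, 0], [-4, 0, 2.4, 0, 0, 0], [0, 0, 0, 0, 0, 0]],
  ],
)

```text
clock: 39.33
ee_pos: [587.5, 144.1, 60.5]
orientation: [[0.981, -0.192, -0.001], [-0.192, -0.981, 0.001], [-0.001, -0.001, -1.0]]
ft_force: [-12.7, 5.9, 27.1]
opening: 0.539
grasp_force: 64.6
```

apply_moves(
  steps=[
    [[-2, 0, 1.5, 0, 0, 0], [-2, 0, 1.7, 0, 0, 0], [-2, 0, 2, 0, 0, 0], [0, 0, 0, 0, 0, 0]],
  ],
)

```text
clock: 39.83
ee_pos: [582.5, 144.5, 54.2]
orientation: [[0.981, -0.192, -0.0], [-0.192, -0.981, 0.0], [-0.0, 0.0, -1.0]]
ft_force: [-1.7, 0.1, 0.4]
opening: 0.542
grasp_force: 62.5
```

apply_moves(
  steps=[
    [[-1.8, 0, 2.8, 0, 0, 0], [-1.7, 0, 3, 0, 0, 0], [-1.3, 0, 3.2, 0, 0, 0], [-1, 0, 3.5, 0, 0, 0], [-1, 0, 3.5, 0, 0, 0], [-0.7, 0, 3.5, 0, 0, 0], [-0.5, 0, 3.5, 0, 0, 0], [0, 0, 2.5, 0, 0, 0], [0, 0, 0, 0, 0, 0], [0, 0, 0, 0, 0, 0]],
  ],
)

```text
clock: 41.08
ee_pos: [575.3, 145.9, 28.7]
orientation: [[0.981, -0.192, 0.0], [-0.192, -0.981, -0.0], [0.0, -0.0, -1.0]]
ft_force: [-0.5, -0.9, -0.3]
opening: 0.535
grasp_force: 62.3
```

```bash
python3 - <<'E'
from h import *
go(576,145,26.7,-101.1)
b=cams.camera('side');h=hsv(b);cv2.imwrite('pics/side_raw9.png',b)
m=cv2.inRange(h,(0,120,80),(6,255,255))|cv2.inRange(h,(174,120,80),(180,255,255));m2=np.zeros_like(m);m2[140:225,250:330]=m[140:225,250:330]
for q in blobs(m2>0,6)[:6]:print(q[0],q[1],ray('side',q[1],52)[0],np.round(q[2][1]))
E
```

```text
clock 41.1 pos [575.3 145.9  28.7] yaw -101.1 j6 109.5 turn az 0.0 shift 0.8 0.7 2.0 tiltfix [-0.   -0.01  0.  ] F [-0.5 -0.9 -0.3] open 0.535 gf 62.3
24 [264.9 162.1] [613.41181214 292.10430831  52.        ] [7. 4.]
12 [327.2 223.3] [591.27731211  19.85957545  52.        ] [2. 5.]
```

apply_moves(
  steps=[
    [[0.5, 0.4, 1.5, 0, 0, 0], [0, 0, 0.5, 0, 0, 0], [0, 0, 0, 0, 0, 0], [0, 0, 0, 0, 0, 0]],
  ],
)

```text
clock: 41.62
ee_pos: [575.8, 145.4, 27.0]
orientation: [[0.981, -0.192, 0.0], [-0.192, -0.981, 0.0], [0.0, -0.0, -1.0]]
ft_force: [-2.0, -0.6, 7.1]
opening: 0.539
grasp_force: 63.0
```

apply_moves(
  steps=[
    [[0, 0, 0, 0, 0, 0], [0, 0, 0, 0, 0, 0], [0, 0, 0, 0, 0, 0], [0, 0, 0, 0, 0, 0], [0, 0, -5, 0, 0, 0], [0, 0, -10, 0, 0, 0], [0, 0, -20, 0, 0, 0], [0, 0, -25, 0, 0, 0], [0, 0, -25, 0, 0, 0], [0, 0, -25, 0, 0, 0], [-40, 40, 0, 0, 0, 0], [-50, 50, 0, 0, 0, 0], [-50, 50, 0, 0, 0, 0], [-40, 40, 0, 0, 0, 0], [0, 0, 0, 0, 0, 0]],
  ],
  fingers=0.41,
)

```text
clock: 43.5
ee_pos: [374.5, 11.4, 137.1]
orientation: [[0.981, -0.194, -0.002], [-0.194, -0.981, 0.0], [-0.002, 0.0, -1.0]]
ft_force: [1.2, 0.5, 0.6]
opening: 0.708
grasp_force: 0.0
```

```bash
python3 - <<'E'
from h import *
go(503,237,130,-101)
a=cams.camera('top');b=cams.camera('side');cv2.imwrite('pics/top_raw10.png',a)
F=np.array([[.981,-.193],[.193,.981]])
h=hsv(a);m=(cv2.inRange(h,(0,120,80),(6,255,255))|cv2.inRange(h,(174,120,80),(180,255,255)));m2=np.zeros_like(m);m2[160:225,150:280]=m[160:225,150:280]
for q in blobs(m2>0,4):
    w=ray('top',q[1],52)[0,:2]+[3.5,0];print('red',q[0],q[1],'fixture',F@(w-[607,216.4]))
m=cv2.inRange(h,(8,150,130),(18,255,255));m2=np.zeros_like(m);m2[225:275,180:222]=m[225:275,180:222]
for q in blobs(m2>0,4):print('knob',q,ray('top',q[1],72)[0],ray('top',cv2.boxPoints(q[2]),75)[:,:2].round(1).tolist())
A=cv2.resize(a[155:290,135:285],None,fx=3,fy=3,interpolation=cv2.INTER_CUBIC)
B=cv2.resize(b[130:265,190:335],None,fx=2.6,fy=3,interpolation=cv2.INTER_CUBIC)[:405]
cv2.imwrite('pics/final1.png',np.hstack([A[:405],B[:405,:345]]))
E
```

```text
clock 43.5 pos [374.5  11.4 137.1] yaw -101.2 j6 93.8 turn az -0.2 shift 83.1 -245.9 7.1 tiltfix [0.02 0.11 0.  ] F [1.2 0.5 0.6] open 0.708 gf 0.0
red 118 [176.9 191.9] fixture [ 1.78273122 73.70494209]
red 118 [244.3 207.5] fixture [  0.37817257 -77.65074842]
knob (np.int32(153), array([196.1, 247.7]), ((195.9117431640625, 247.64706420898438), (8.060432434082031, 19.37933921813965), 30.963754653930664)) [497.02340125 237.03270889  72.        ] [[483.2, 254.1], [519.2, 234.6], [510.7, 219.6], [474.8, 239.1]]
```

Both red windows read the same area, at fixture (1.8, 73.7) and (0.4, -77.7), so both heads lie window up on their pads. Next is the knob.

apply_moves(
  steps=[
    [[0, 0, 0, 0, 0, -10], [0, 0, 0, 0, 0, -10], [0, 0, 0, 0, 0, -10], [0, 0, 0, 0, 0, -10], [0, 0, 0, 0, 0, -10], [0, 0, 0, 0, 0, -10], [0, 0, 0, 0, 0, -10], [0, 0, 0, 0, 0, -10], [0, 0, 0, 0, 0, -10], [0, 0, 0, 0, 0, -10], [0, 0, 0, 0, 0, -10], [0, 0, 0, 0, 0, -10], [0, 0, 0, 0, 0, -10], [0, 0, 0, 0, 0, -10], [0, 0, 0, 0, 0, -10], [0, 0, 0, 0, 0, -8], [0, 0, 0, 0, 0, 0]],
  ],
  fingers=-0.25,
)

```text
clock: 45.72
ee_pos: [379.2, 12.8, 136.8]
orientation: [[-0.838, 0.546, 0.001], [0.546, 0.838, -0.0], [-0.001, 0.001, -1.0]]
ft_force: [-0.1, -1.0, -0.7]
opening: 0.375
grasp_force: 0.0
```

```bash
python3 - <<'E'
from h import *
a=cv2.imread('pics/top_raw10.png');h=hsv(a);m=cv2.inRange(h,(8,150,130),(18,255,255));m[:225]=0;m[275:]=0;m[:,:180]=0;m[:,222:]=0
P=ray('top',np.argwhere(m>0)[:,::-1],75)[:,:2];c,w,_=P.mean(0),*np.linalg.eigh(np.cov(P.T))[::-1][::-1][:1],0
ev,V=np.linalg.eigh(np.cov(P.T));print(c,np.degrees(np.arctan2(V[1,1],V[0,1])),np.sqrt(12*ev))
v=h[...,2][m>0];print(np.percentile(v,[10,50,90]))
mb=m.copy();mb[h[...,2]<np.percentile(v,50)-12]=0
P=ray('top',np.argwhere(mb>0)[:,::-1],75)[:,:2];ev,V=np.linalg.eigh(np.cov(P.T));print('bright',P.mean(0),np.degrees(np.arctan2(V[1,1],V[0,1])),np.sqrt(12*ev))
go(503,237,100,57)
E
```

```text
[496.73354192 236.50734061] 151.52605670470763 [17.00280925 40.06354612]
[160.4 247.  250. ]
bright [497.22596787 237.72838997] 151.89925304628858 [11.30290808 40.61805286]
clock 45.7 pos [379.2  12.8 136.8] yaw 56.9 j6 -64.0 turn az -0.1 shift 18.3 255.4 36.8 tiltfix [0.03 0.05 0.  ] F [-0.1 -1.  -0.7] open 0.375 gf 0.0
```

```bash
python3 -c "
from h import *
go(502,237.3,95,61.7)"
```

```text
clock 45.7 pos [379.2  12.8 136.8] yaw 56.9 j6 -64.0 turn az -4.8 shift -1.7 255.9 41.8 tiltfix [0.03 0.05 0.  ] F [-0.1 -1.  -0.7] open 0.375 gf 0.0
```

apply_moves(
  steps=[
    [[0, 0, 0, 0, 0, -4.8], [-0.2, 25.6, 0, 0, 0, 0], [-0.2, 25.6, 0, 0, 0, 0], [-0.2, 25.6, 0, 0, 0, 0], [-0.2, 25.6, 0, 0, 0, 0], [-0.2, 25.6, 0, 0, 0, 0], [-0.2, 25.6, 0, 0, 0, 0], [-0.2, 25.6, 0, 0, 0, 0], [-0.2, 25.6, 0, 0, 0, 0], [-0.1, 25.6, 0, 0, 0, 0], [0, 25.6, 0, 0, 0, 0], [0, 0, 15, 0, 0, 0], [0, 0, 15, 0, 0, 0], [0, 0, 12, 0, 0, 0], [0, 0, 0, 0, 0, 0], [0, 0, 0, 0, 0, 0]],
  ],
)

```text
clock: 47.72
ee_pos: [500.9, 236.9, 94.8]
orientation: [[-0.88, 0.474, 0.0], [0.474, 0.88, 0.0], [-0.0, 0.0, -1.0]]
ft_force: [0.9, 0.5, 0.0]
opening: 0.376
grasp_force: 0.0
```

```bash
python3 -c "
from h import *
go(502,237.3,57,61.7)
p=telemetry.state()['ee_pos'];b=cams.camera('side');cv2.imwrite('pics/kn.png',cv2.resize(b[120:230,180:330],None,fx=4,fy=4,interpolation=cv2.INTER_CUBIC))
h=hsv(b);m=cv2.inRange(h,(5,150,100),(18,255,255));m[:170]=0;m[205:]=0;m[:,:205]=0;m[:,250:]=0
for q in blobs(m>0,10):print(q)
print(proj('side',[p,[502,237.3,75],[502,237.3,62]]))"
```

```text
clock 47.7 pos [500.9 236.9  94.8] yaw 61.7 j6 -42.6 turn az -0.0 shift -0.8 0.8 37.8 tiltfix [0.01 0.01 0.  ] F [0.9 0.5 0. ] open 0.376 gf 0.0
(np.int32(286), array([229.7, 183.6]), ((229.647216796875, 183.56092834472656), (14.03566837310791, 21.302867889404297), 85.91438293457031))
[[228.04164587 169.62309617]
 [229.48439302 177.99144784]
 [230.15480922 183.54202293]]
```

apply_moves(
  steps=[
    [[0, 0, 12, 0, 0, 0], [0, 0, 12, 0, 0, 0], [0, 0, 8, 0, 0, 0], [0, 0, 5, 0, 0, 0], [0, 0, 0, 0, 0, 0], [0, 0, 0, 0, 0, 0]],
  ],
)

```text
clock: 48.52
ee_pos: [501.0, 237.2, 57.8]
orientation: [[-0.881, 0.474, 0.0], [0.474, 0.881, 0.0], [-0.0, 0.0, -1.0]]
ft_force: [-0.4, 0.1, 0.3]
opening: 0.377
grasp_force: 0.0
```

apply_moves(
  steps=[
    [[0, 0, 0, 0, 0, 0], [0, 0, 0, 0, 0, 0], [0, 0, 0, 0, 0, 0], [0, 0, 0, 0, 0, 0], [0, 0, 0, 0, 0, 0]],
  ],
  fingers=-1,
  grip_force=40,
)

```text
clock: 49.15
ee_pos: [501.7, 238.1, 58.2]
orientation: [[-0.881, 0.474, 0.002], [0.474, 0.881, 0.002], [-0.001, 0.002, -1.0]]
ft_force: [0.8, 8.5, 2.3]
opening: 0.148
grasp_force: 41.6
```

apply_moves(
  steps=[
    [[0, 1.2, 0, 0, 0, 0], [0, 0, 0, 0, 0, 0], [0, 0, 0, 0, 0, 9], [0, 0, 0, 0, 0, 9], [0, 0, 0, 0, 0, 9], [0, 0, 0, 0, 0, 9], [0, 0, 0, 0, 0, 9], [0, 0, 0, 0, 0, 9], [0, 0, 0, 0, 0, 9], [0, 0, 0, 0, 0, 9], [0, 0, 0, 0, 0, 9], [0, 0, 0, 0, 0, 9], [0, 0, 0, 0, 0, 0]],
  ],
)

```text
clock: 50.78
ee_pos: [498.6, 237.7, 58.0]
orientation: [[0.476, 0.879, -0.005], [0.879, -0.476, -0.001], [-0.003, -0.004, -1.0]]
ft_force: [-17.0, -0.2, 21.6]
opening: 0.151
grasp_force: 44.2
```

```bash
python3 -c "
from h import *
go(502,237.3,57,-28)
print(telemetry.state()['moment'])"
```

```text
clock 50.8 pos [498.6 237.7  58. ] yaw -28.4 j6 47.7 turn az -0.4 shift 1.2 3.2 1.0 tiltfix [-0.2   0.18  0.  ] F [-17.   -0.2  21.6] open 0.151 gf 44.2
[-0.08202761  3.07054343  0.02133514]
```

apply_moves(
  steps=[
    [[0, -3, -1.5, 0, 0, 0], [0, 0, 0, 0, 0, 0], [0, 0, 0, 0, 0, 0]],
  ],
)

```text
clock: 51.15
ee_pos: [498.2, 238.1, 58.4]
orientation: [[0.473, 0.881, -0.002], [0.881, -0.473, -0.002], [-0.003, -0.0, -1.0]]
ft_force: [3.4, -13.1, -11.4]
opening: 0.146
grasp_force: 41.7
```

apply_moves(
  steps=[
    [[0, 0, 0, 0, 0, 9], [0, 0, 0, 0, 0, 9], [0, 0, 0, 0, 0, 9], [0, 0, 0, 0, 0, 9], [0, 0, 0, 0, 0, 0]],
  ],
)

```text
clock: 51.78
ee_pos: [497.4, 239.0, 58.4]
orientation: [[0.901, 0.435, -0.003], [0.435, -0.901, -0.001], [-0.003, -0.0, -1.0]]
ft_force: [-4.0, -4.1, -13.0]
opening: 0.154
grasp_force: 41.7
```

```bash
python3 -c "
from h import *
go(502,237.3,57,-118)
print(telemetry.state()['moment'])"
```

```text
clock 51.8 pos [497.4 239.   58.4] yaw -64.2 j6 83.7 turn az 53.8 shift 4.9 -0.6 1.4 tiltfix [-0.01  0.17  0.  ] F [ -4.   -4.1 -13. ] open 0.154 gf 41.7
[-0.52525939  0.74971194 -0.01020434]
```

apply_moves(
  steps=[
    [[0, 0, 1, 0, 0, 9], [0, 0, 0, 0, 0, 9], [0, 0, 0, 0, 0, 9], [0, 0, 0, 0, 0, 9], [0, 0, 0, 0, 0, 9], [0, 0, 0, 0, 0, 9], [0, 0, 0, 0, 0, 9], [0, 0, 0, 0, 0, 9], [0, 0, 0, 0, 0, 0]],
  ],
)

```text
clock: 52.9
ee_pos: [498.3, 241.2, 58.3]
orientation: [[0.692, -0.722, -0.0], [-0.722, -0.692, 0.002], [-0.002, -0.002, -1.0]]
ft_force: [-7.3, 17.5, -3.2]
opening: 0.151
grasp_force: 42.8
```

```bash
python3 -c "
from h import *
go(502,237.3,57,-118)
print(telemetry.state()['moment'])"
```

```text
clock 52.9 pos [498.3 241.2  58.3] yaw -136.2 j6 155.6 turn az -18.2 shift 5.1 1.8 1.3 tiltfix [-0.09  0.1   0.  ] F [-7.3 17.5 -3.2] open 0.151 gf 42.8
[ 3.11905181  1.2404606  -0.07340214]
```

apply_moves(
  steps=[
    [[0, 0, 0, 0, 0, 0], [0, 0, 0, 0, 0, 0], [0, 0, 0, 0, 0, 0], [0, 0, -10, 0, 0, 0], [0, 0, -15, 0, 0, 0], [0, 0, -15, 0, 0, 0], [0, 0, 0, 0, 0, -10.6], [0, 0, 0, 0, 0, -10.6], [0, 0, 0, 0, 0, -10.6], [0, 0, 0, 0, 0, -10.6], [0, 0, 0, 0, 0, -10.6], [0, 0, 0, 0, 0, -10.6], [0, 0, 0, 0, 0, -10.6], [0, 0, 0, 0, 0, -10.6], [0, 0, 0, 0, 0, -10.6], [0, 0, 0, 0, 0, -10.6], [0, 0, 0, 0, 0, -10.6], [0, 0, 0, 0, 0, -10.6], [0, 0, 0, 0, 0, -10.6], [0, 0, 0, 0, 0, -10.6]],
  ],
  fingers=-0.25,
)

```text
clock: 55.4
ee_pos: [499.0, 239.7, 99.1]
orientation: [[-0.216, 0.976, 0.001], [0.976, 0.216, 0.0], [0.0, 0.001, -1.0]]
ft_force: [0.5, 0.4, -0.2]
opening: 0.373
grasp_force: 0.0
```

apply_moves(
  steps=[
    [[0, 0, 0, 0, 0, -10.6], [0, 0, 0, 0, 0, -10.6], [0, 0, 0, 0, 0, -10.4], [0, 0, 0, 0, 0, 0], [0, 0, 0, 0, 0, 0]],
  ],
)

```text
clock: 56.02
ee_pos: [498.9, 239.6, 98.6]
orientation: [[-0.688, 0.726, 0.001], [0.726, 0.688, 0.0], [-0.0, 0.001, -1.0]]
ft_force: [0.2, 0.1, 0.1]
opening: 0.378
grasp_force: 0.0
```

```bash
python3 -c "
from h import *
go(497.8,241.5,58,43.8)
a=cams.camera('top')
F=np.array([[.981,-.193],[.193,.981]])
h=hsv(a);m=(cv2.inRange(h,(0,120,80),(6,255,255))|cv2.inRange(h,(174,120,80),(180,255,255)));m[225:]=0;m[:160]=0;m[:,:150]=0;m[:,280:]=0
for q in blobs(m>0,4):
    w=ray('top',q[1],52)[0,:2]+[3.5,0];print('red',q[0],q[1],'fixture',F@(w-[607,216.4]))
"
```

```text
clock 56.0 pos [498.9 239.6  98.6] yaw 43.5 j6 -24.0 turn az -0.3 shift 2.1 0.5 40.6 tiltfix [0.03 0.01 0.  ] F [0.2 0.1 0.1] open 0.378 gf 0.0
red 121 [244.3 205.6] fixture [  4.45698483 -76.68922244]
red 4 [173.5 183.5] fixture [18.22915442 85.4270624 ]
```

apply_moves(
  steps=[
    [[1, 0.5, 10, 0, 0, 0], [1, 0, 10, 0, 0, 0], [0, 0, 10, 0, 0, 0], [0, 0, 8, 0, 0, 0], [0, 0, 2, 0, 0, 0], [0, 0, 0, 0, 0, 0], [0, 0, 0, 0, 0, 0]],
  ],
)

```text
clock: 56.95
ee_pos: [497.9, 241.5, 58.4]
orientation: [[-0.691, 0.723, 0.001], [0.723, 0.691, 0.0], [-0.0, 0.0, -1.0]]
ft_force: [-0.6, 0.6, 0.2]
opening: 0.373
grasp_force: 0.0
```

apply_moves(
  steps=[
    [[0, 0, 0, 0, 0, 0], [0, 0, 0, 0, 0, 0], [0, 0, 0, 0, 0, 0], [0, 0, 0, 0, 0, 0], [0, 0, 0, 0, 0, 0], [0, 0, 0, 0, 0, 9], [0, 0, 0, 0, 0, 9], [0, 0, 0, 0, 0, 9], [0, 0, 0, 0, 0, 9], [0, 0, 0, 0, 0, 0]],
  ],
  fingers=-1,
)

```text
clock: 58.2
ee_pos: [499.1, 242.0, 58.5]
orientation: [[-0.132, 0.991, 0.003], [0.991, 0.132, 0.001], [0.001, 0.003, -1.0]]
ft_force: [4.7, 3.9, -0.1]
opening: 0.155
grasp_force: 41.2
```

```bash
python3 -c "
from h import *
go(497.8,241.5,58,43.8)
print(telemetry.state()['moment'])"
```

```text
clock 58.2 pos [499.1 242.   58.5] yaw 7.6 j6 12.1 turn az -36.2 shift 0.5 -1.3 0.5 tiltfix [ 0.17 -0.05  0.  ] F [ 4.7  3.9 -0.1] open 0.155 gf 41.2
[ 0.62901993 -0.77980776 -0.03473195]
```

apply_moves(
  steps=[
    [[0, 0, 0, 0, 0, 9], [0, 0, 0, 0, 0, 9], [0, 0, 0, 0, 0, 9], [0, 0, 0, 0, 0, 9], [0, 0, 0, 0, 0, 9], [0, 0, 0, 0, 0, 9], [0, 0, 0, 0, 0, 0]],
  ],
)

```text
clock: 59.08
ee_pos: [500.9, 241.5, 58.6]
orientation: [[0.724, 0.689, 0.006], [0.689, -0.724, 0.001], [0.005, 0.003, -1.0]]
ft_force: [14.4, -3.9, -6.9]
opening: 0.148
grasp_force: 40.4
```

```bash
python3 -c "
from h import *
go(497.8,241.5,58,43.8)
print(telemetry.state()['moment'])"
```

```text
clock 59.1 pos [500.9 241.5  58.6] yaw -46.4 j6 66.1 turn az -90.2 shift 2.1 -2.3 0.6 tiltfix [ 0.2  -0.27  0.  ] F [14.4 -3.9 -6.9] open 0.148 gf 40.4
[-0.80791076 -2.752245   -0.02336002]
```

apply_moves(
  steps=[
    [[0, 0, 0, 0, 0, 9], [0, 0, 0, 0, 0, 9], [0, 0, 0, 0, 0, 9], [0, 0, 0, 0, 0, 9], [0, 0, 0, 0, 0, 9], [0, 0, 0, 0, 0, 9], [0, 0, 0, 0, 0, 0]],
  ],
)

```text
clock: 59.95
ee_pos: [501.4, 240.0, 58.7]
orientation: [[0.984, -0.18, 0.006], [-0.18, -0.984, -0.001], [0.006, 0.0, -1.0]]
ft_force: [20.5, -21.1, -4.6]
opening: 0.152
grasp_force: 40.7
```

```bash
python3 -c "
from h import *
go(497.8,241.5,58,43.8)
print(telemetry.state()['moment'])"
```

```text
clock 60.0 pos [501.4 240.   58.7] yaw -100.4 j6 120.1 turn az -144.2 shift 3.5 -1.6 0.7 tiltfix [ 0.01 -0.37  0.  ] F [ 20.5 -21.1  -4.6] open 0.152 gf 40.7
[-3.81312557 -3.54755179 -0.01161303]
```

The knob has turned about 342° in total. The jaw needed 229° at most, so the clutch must have slipped well past 0.4 rad. I'll release, clear away and check.

apply_moves(
  steps=[
    [[0, 0, 0, 0, 0, 0], [0, 0, 0, 0, 0, 0], [0, 0, 0, 0, 0, 0], [0, 0, -10, 0, 0, 0], [0, 0, -20, 0, 0, 0], [0, 0, -30, 0, 0, 0], [0, 0, -30, 0, 0, 0], [-30, 50, -10, 0, 0, 0], [-30, 50, -10, 0, 0, 0], [-30, 50, 0, 0, 0, 0], [-30, 50, 0, 0, 0, 0], [0, 50, 0, 0, 0, 0], [0, 0, 0, 0, 0, 0]],
  ],
  fingers=-0.25,
)

```text
clock: 61.58
ee_pos: [334.5, 14.4, 168.7]
orientation: [[0.983, -0.183, 0.001], [-0.183, -0.983, -0.0], [0.001, 0.0, -1.0]]
ft_force: [1.9, 0.4, -0.4]
opening: 0.38
grasp_force: 0.0
```

```bash
python3 - <<'E'
from h import *
go(500,240,150,-101)
a=cams.camera('top');b=cams.camera('side');h=hsv(a)
F=np.array([[.981,-.193],[.193,.981]])
m=(cv2.inRange(h,(0,120,80),(6,255,255))|cv2.inRange(h,(174,120,80),(180,255,255)));m[225:]=0;m[:160]=0;m[:,:150]=0;m[:,280:]=0
for q in blobs(m>0,4):
    w=ray('top',q[1],52)[0,:2]+[3.5,0];print('red',q[0],q[1],'fixture',F@(w-[607,216.4]))
m=cv2.inRange(h,(8,150,200),(18,255,255));m[:225]=0;m[275:]=0;m[:,:180]=0;m[:,222:]=0
P=ray('top',np.argwhere(m>0)[:,::-1],75)[:,:2];ev,V=np.linalg.eigh(np.cov(P.T));print('bar',P.mean(0),np.degrees(np.arctan2(V[1,1],V[0,1])))
A=cv2.resize(a[155:290,135:285],None,fx=2.6,fy=2.6,interpolation=cv2.INTER_CUBIC)
B=cv2.resize(b[130:280,190:380],None,fx=2.1,fy=2.34,interpolation=cv2.INTER_CUBIC)
cv2.imwrite('pics/end.png',np.hstack([A,B]))
E
```

```text
clock 61.6 pos [334.5  14.4 168.7] yaw -100.6 j6 92.8 turn az 0.4 shift 119.4 -253.0 18.7 tiltfix [ 0.01 -0.06  0.  ] F [ 1.9  0.4 -0.4] open 0.38 gf 0.0
red 123 [177.2 190.4] fixture [ 5.14841211 73.8686642 ]
red 122 [244.4 205.1] fixture [  5.57845058 -76.64885137]
bar [496.887738   237.58969654] 168.79933315835865
```

View pics/end.png

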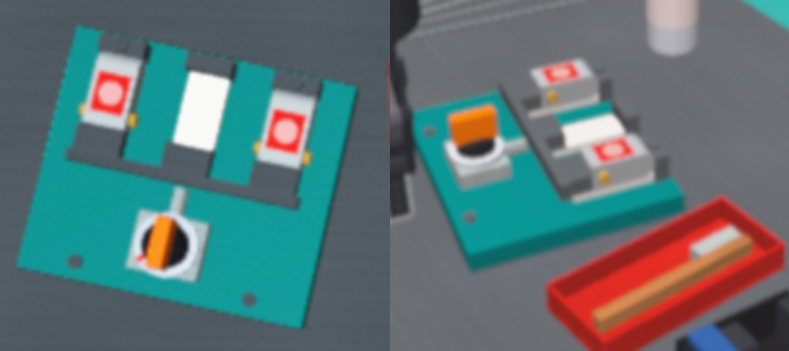

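Both heads are clamped, window up: (110,95) and (288,130). The brush is in the tray. The red collar mark went round about 200° while the knob bar turned 342°, so the clutch slipped by more than 2 rad. Handing in.

```bash
python3 -c "
from station import r
print(r.job_done())"
```

```text
the job is handed in; nothing more can be done
None
```

The job is handed in: the brush is in the left red tray, both heads that were present are clamped window up on the two outer pads, the clutch slipped more than 2 rad, and the jar was not touched.

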